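Light the inspection camera and hold the tall tube up to it

ROBOT

A 7-joint arm with a two-finger parallel gripper is mounted at the origin on the work surface. World frame = base frame: x ahead of the robot, y to its left, z up, the work surface at z = 0. Lengths are in m, angles in rad, forces in N, time in s.
With the tool pointing down it reaches from about 0.425 to 0.925 m from the base axis. Payload 6.8 kg.
Tool frame: the origin (TCP) lies at the very end of the fingers, on their centre line; the grasp point (between the pads) lies 19 mm behind it; z points along the fingers, y is the direction in which the jaws open and shut (so a half turn about z gives the same grasp; the last joint's range is limited). The gripper opens to 85 mm and grips with 20 to 120 N. Pads are 22 mm wide; open, the fingers measure 114 mm over their backs; the gripper's body (76 mm by 85 mm) begins 54 mm behind the grasp point. The pads swing forward as they close: fully open they stand 13 mm farther back than shut.
Start: joints at [-1.445, 0.477, 0.022, 1.555, -0.011, 1.109, -0.083], TCP at [0.156, 0.657, 0.231] pointing down, gripper open.
Joint ranges: [-2.96, 2.96], [-0.34, 2.1], [-1.41, 1.46], [0.24, 2.44], [-1.37, 4.51], [0.17, 1.92], [-2.96, 2.96]. Speed limits (rad/s): [2.39, 2.39, 3.14, 3.14, 3.14, 3.14, 3.14].

INTERFACE

Orientations are given as a unit quaternion [w, x, y, z].
In Python, from station import bot gives the robot as it stands.
- The arm moves only by the tool move_arm, never from a script. Its argument "commands" is text: rows parted by semicolons, each of 7 numbers parted by spaces: the opening, from 0 (shut) to 1 (fully open), then the shift along the tool's x, y, z in cm, then the turn, a rotation vector about the tool's x, y, z in degrees. In form: gripper tx ty tz rx ry rz; .... A call has 1 to 12 rows; each row shifts and turns the commanded pose from where the row before left it, along the tool's axes as they then stand; what a row does not reach is not made up. A row lasts 1/12 s, in which the tool goes at most 41.7 mm and 7.16 degrees, less where a joint would pass 70% of its speed; a pose out of reach is approached as far as the arm can. A call with a gripper value outside its range is refused whole. The fingers move at their own pace and stop on an object; "force" is the grip in N (left out, the last holds). Time passes only in rows, so rows that do not move let the fingers close. It gives the time, the measured TCP pose, the force and the opening at its end, in the units of the state.
- bot.get_obs(): the state, without advancing time (a new reading comes with each control period).
- bot.read_camera(name): name is "scene" or "top" or "wrist"; returns a dict with "img" (420x560x3 uint8, red, green, blue), "K" (3x3 intrinsics, pixels), "rvec" (rotation vector, rad) and "tvec" (3), from world to camera coordinates, as OpenCV has them; the wrist camera has in their place "hand_eye" (4x4, takes a point from camera to tool coordinates, whose origin is the TCP and whose axes are the flange's). Camera axes: x right, y down, z forward; pixel columns grow to the right and rows downward; lengths in m; the calibration is good to about 2 mm. A picture is of the moment at which its call begins: read the wrist's pose just before it. There is no depth.
- bot.hand_in(): hands the job in, once; it reports no verdict.
The state is a dict: "t": time; "q": joint angles; "joint_vel": joint speeds; "joint_torque": joint torques, N m; "eef_pos": TCP position; "tool_rot": TCP orientation; "contact_force": force on the tool from outside, world axes, zero at the start; "torque": the same for the moment, N m; "gripper_width": opening from 0.0 (shut) to 1.0 (fully open).
Only numpy, scipy, OpenCV 4.12 (cv2) and the standard library are available. Lean on these libraries where they do the work, as an engineer would, in place of code of your own. Each camera call takes 0.05 s, during which the arm holds its last target. There are 200 camera calls.

TASK

First plug the lamp module fully home into the socket on the inspection camera's foot and let go of it. Then take the tall, wide-capped tube out of the rack and hold it up in the air with its middle at the view point (level with the lens, 110 mm in front of it), leaning about 30 degrees from upright, square across the camera's view, with the cap leaning to the lamp socket's side. Finish while still holding it there, still and touching nothing else, with the lamp still home and everything else left where it was.

Things in the scene. Friction and masses are not known exactly. Their poses are not given: they have to be found in the camera images.
- stand: Inspection camera stand, fixed. White foot plate 150 x 240 x 10 mm, steel column, grey camera housing 100 x 60 x 60 mm centred 170 mm above the table. Origin at table level under the housing; z up. The lens looks level along the stand's -x axis; the front of the lens barrel is 60 mm from the origin on the -x side. The lamp socket is on the foot plate on the stand's +y side, which is the side nearer the robot.
- socket (a point): Centre of the mouth of the lamp socket's hole, 40 mm above the table, at x -30, y +110 mm in the stand's frame. Grey block 56 (stand x) x 60 (stand y) x 30 mm tall on the foot plate. The hole is rectangular, 21 mm along the stand's x and 29 mm along the stand's y, 24 mm deep, with a 3 mm chamfer at the mouth.
- view_point (a point): Point in empty air on the lens axis, 110 mm in front of the lens and 170 mm above the table (x -170, y 0 mm in the stand's frame): where the middle of the tall tube is to be held.
- lamp: Loose lamp module, 80 g, standing upright on its plug: a steel block 26 (x) x 18 (y) x 20 mm tall, tip tapered. Above it a ribbed aluminium grip head 40 (x) x 30 (y) mm, 20 to 56 mm above the origin, with a 3 mm clear disc on top. Origin: centre of the plug's underside; z up. Home: shoulder on the socket block, origin 20 mm below the mouth, lamp x along stand y (either way).
- rack: White tube rack, fixed, 56 (x) x 210 (y) x 58 mm tall, with a row of four square holes 50 mm apart along its y axis, 18 mm wide, each holding one upright tube on a floor 6 mm above the table. Origin at table level, centre of the rack; z up.
- tall_tube: The tall tube: empty, capped, 135 mm long, 30 g nominal, loose in one of the rack's four holes; told from the short tubes by its length and its wider cap. Clear body 16 mm in diameter, cap 24 mm in diameter on the uppermost 26 mm. Origin: centre of the rounded bottom; z runs along the tube to the cap. Round, so its spin about z means nothing.
- tube_middle (a point): Point on the tall tube's axis 65 mm from its bottom.
- tube_cap (a point): Point on the tall tube's axis at the middle of its cap, 122 mm from its bottom.
- short_tube1: A short tube to leave alone: 95 mm long, body 16 mm and cap 18 mm in diameter, upright in another hole of the rack. Origin: centre of its bottom, z up.
- short_tube2: A short tube to leave alone: 95 mm long, body 16 mm and cap 18 mm in diameter, upright in another hole of the rack. Origin: centre of its bottom, z up.
- short_tube3: A short tube to leave alone: 95 mm long, body 16 mm and cap 18 mm in diameter, upright in another hole of the rack. Origin: centre of its bottom, z up.
- loose_tube: A short tube lying on a paper form: 95 mm long, 18 mm thick; leave alone. Origin: centre of its bottom end, z along it to the cap.
- pen: A pen lying on a paper form, 135 mm long, 10 mm thick; leave alone. Origin near the middle, x along it.
- dropper_a: Small amber bottle, 32 mm in diameter, 70 mm tall; leave alone. Origin: centre of its underside.
- wash_bottle: White bottle, 64 mm in diameter, 130 mm tall; leave alone. Origin: centre of its underside.
- beaker: Glass beaker, 60 mm in diameter, 75 mm tall; leave alone. Origin: centre of its underside.
Not all that is in view belongs to the job. Leave any orange look-alike of the tall_tube alone.

How it is judged:
On the way, in this order (a step that is already met when the one before it is completed fails the run):
1. the lamp module is fully home in the socket and let go (z of lamp in the frame of socket below -0.0165 m and horizontal distance between lamp and socket below 0.004 m and angle between lamp's own z axis and vertical below 0.07 rad and contact force between the fingers and lamp below 0.1 N), for 0.3 s.
2. the tall tube is lifted clear of the rack in the fingers (height (world z) of tall_tube above 0.065 m and contact force between the fingers and tall_tube above 0.5 N and contact force between tall_tube and rack below 0.1 N), for 0.2 s.
At the end, for the whole second after the job is handed in: Lamp home (plug 16.5 mm deep, within 4 mm and 4 degrees) and released; tall tube held in the fingers, at rest, touching nothing else, its middle within 15 mm of the view point, leaning 20 to 40 degrees, within 10 degrees of square to the lens axis, cap to the socket side (all of step 1 and distance between tube_middle and view_point below 0.015 m and angle between tall_tube's own z axis and vertical between 0.349 and 0.698 rad and angle between the z axis of tall_tube and the x axis of stand, either way round above 1.396 rad and y of tube_cap in the frame of stand above 0 m and contact force between the fingers and tall_tube above 0.5 N and contact force between tall_tube and stand below 0.1 N and contact force between tall_tube and lamp below 0.1 N and contact force between tall_tube and rack below 0.1 N and linear speed of each of tall_tube, lamp below 0.02 m/s); the arm keeps its last pose, push and grip.
It fails at once if a short tube in the rack was moved more than 30 mm (distance of any of short_tube1, short_tube2, short_tube3 from where it was at the start of the episode above 0.03 m).
It fails at once if the lying tube or the pen was moved more than 30 mm (distance of any of loose_tube, pen from where it was at the start of the episode above 0.03 m).
It fails at once if a bottle or the beaker was moved more than 30 mm (distance of any of dropper_a, wash_bottle, beaker from where it was at the start of the episode above 0.03 m).
It also fails if it takes over 58 s, if anything falls off the work surface, if the arm or the gripper's body presses on something with over 40 N, if the wrist force passes 120 N, or if a joint passes its speed limit or range.

## Working session

There is one attempt and no reset: what is moved stays moved. The work goes in short steps, Python scripts to look and compute and a tool call to move; the robot and the scene stay as the last step left them, time stands still between calls to the robot, and variables do not carry over. Pictures are saved under pics/ and viewed, about 8 in all and at most 12, crops included, and the job is handed in when it is done.

Besides the shell and the picture viewer there is one more tool, called after "Call:" as name(argument=value, ...) on one line, values as JSON. move_arm: Moves the arm, as the interface text tells. Its arguments: {"type":"object","properties":{"commands":{"type":"string"},"force":{"type":"number"}},"required":["commands"]}

```bash
mkdir -p pics; ls; python3 - <<'E'
from station import bot
import cv2,numpy as np
o=bot.get_obs();print({k:np.round(v,4).tolist() for k,v in o.items()})
for n in["scene","top","wrist"]:
    c=bot.read_camera(n);cv2.imwrite(f"pics/{n}0.png",c["img"][:,:,::-1])
    print(n,{k:np.round(v,4).tolist() for k,v in c.items() if k!="img"})
E
```

```text
pics
{'t': 0.0, 'q': [-1.4451, 0.4778, 0.0224, 1.5564, -0.0115, 1.1093, -0.0831], 'joint_vel': [-0.0003, 0.0009, 0.001, -0.0003, 0.0005, -0.0019, -0.0018], 'joint_torque': [0.0001, -59.645, 1.608, -28.12, 0.0125, 0.0096, 0.0], 'eef_pos': [0.1563, 0.6561, 0.2303], 'tool_rot': [-0.0, 0.1166, 0.9932, -0.0009], 'contact_force': [-0.1345, -0.3287, -0.5673], 'torque': [0.0206, -0.0035, 0.0055], 'gripper_width': 1.0003}
scene {'K': [[396.1722, 0.0, 277.6349], [0.0, 396.1722, 212.5988], [0.0, 0.0, 1.0]], 'rvec': [1.8971, 1.3043, -0.6136], 'tvec': [-0.1901, -0.2179, 1.3921]}
top {'K': [[402.5613, 0.0, 281.725], [0.0, 402.5613, 214.3051], [0.0, 0.0, 1.0]], 'rvec': [2.1457, -2.1151, 0.1283], 'tvec': [-0.0248, 0.5827, 1.0006]}
wrist {'K': [[370.7204, 0.0, 287.6483], [0.0, 370.7204, 210.5162], [0.0, 0.0, 1.0]], 'hand_eye': [[0.0005, -0.9498, -0.3129, 0.0816], [1.0, 0.0005, 0.0002, 0.0017], [0.0, -0.3129, 0.9498, -0.142], [0.0, 0.0, 0.0, 1.0]]}
```

View pics/scene0.png

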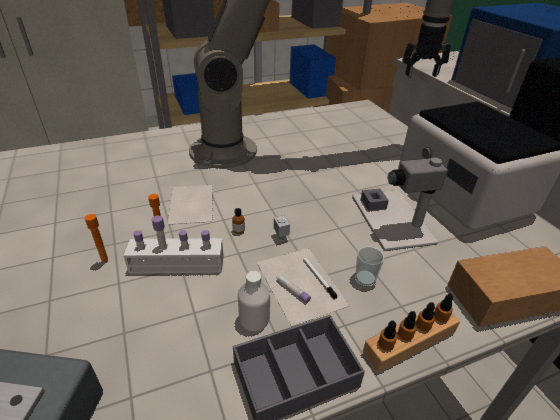

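View pics/top0.png

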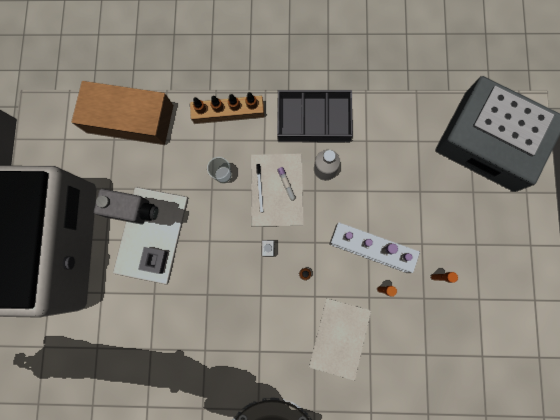

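View pics/wrist0.png

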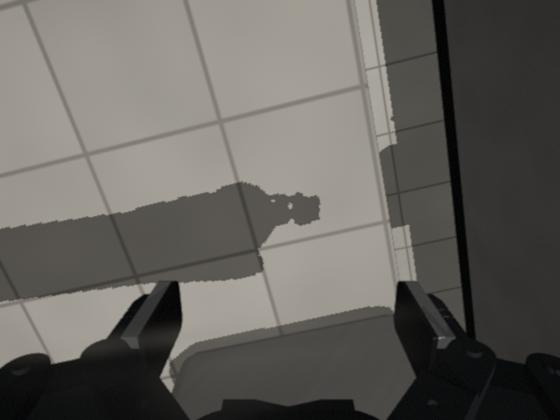

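Top view: lamp at (268,248), rack about (375,248) with the wide cap at (391,249), foot plate about (152,236) with the socket at (152,260). In the scene view the tall tube is the second from the left (158,232). The orange look-alikes stand outside the rack.

```bash
cat > h.py <<'E'
from station import bot
import cv2,numpy as np
from scipy.spatial.transform import Rotation as R
def cam(n):
    o=bot.get_obs();c=bot.read_camera(n)
    if n=="wrist":
        T=np.eye(4);w,x,y,z=o["tool_rot"];T[:3,:3]=R.from_quat([x,y,z,w]).as_matrix();T[:3,3]=o["eef_pos"]
        T=T@c["hand_eye"];Rw,C=T[:3,:3],T[:3,3]
    else:
        Rw=cv2.Rodrigues(np.array(c["rvec"]))[0].T;C=-Rw@np.array(c["tvec"]).ravel()
    return c["img"],np.array(c["K"]),Rw,C
def pt(cm,uv,z):
    _,K,Rw,C=cm
    d=(Rw@np.linalg.inv(K)@np.c_[np.atleast_2d(uv),np.ones(len(np.atleast_2d(uv)))].T).T
    return C+d*((z-C[2])/d[:,2:])
def proj(cm,P):
    _,K,Rw,C=cm;p=(K@Rw.T@(np.atleast_2d(P)-C).T).T;return p[:,:2]/p[:,2:]
def toolmove(target):  # world TCP target -> shift cm in tool axes
    o=bot.get_obs();w,x,y,z=o["tool_rot"];return 100*R.from_quat([x,y,z,w]).inv().apply(np.array(target)-o["eef_pos"])
E
python3 - <<'E'
from h import *
c=cam("top");im=c[0]
g=lambda uv,z:np.round(pt(c,uv,z),3).tolist()
print("cam",c[3])
print("plate",g([[131,189],[187,194],[168,282],[115,273]],.01))
print("socket",g([[152,260]],.04),"lamp",g([[268,248]],.056),"tall",g([[391,249]],.141),"rack",g([[338,226],[418,248],[412,270],[332,247]],.058))
print("orange",g([[391,291],[452,277]],.135),"housing",g([[125,207]],.2))
a=cv2.resize(im[180:290,90:240],None,fx=5,fy=5,interpolation=2)[:,:]
b=cv2.resize(im[215:285,250:290],None,fx=5,fy=5,interpolation=2);
out=np.zeros((600,800,3),np.uint8);out[:550,:560]=a[:550,:560];out[:350,570:770]=b
cv2.imwrite("pics/crop1.png",out[:,:,::-1])
E
```

```text
cam [ 0.42810204 -0.04767003  1.07510139]
plate [[0.653, 0.398, 0.01], [0.641, 0.243, 0.01], [0.404, 0.281, 0.01], [0.425, 0.424, 0.01]]
socket [[0.46, 0.317, 0.04]] lamp [[0.494, 0.017, 0.056]] tall [[0.491, -0.272, 0.141]] rack [[0.553, -0.16, 0.058], [0.5, -0.359, 0.058], [0.445, -0.343, 0.058], [0.499, -0.145, 0.058]]
orange [[0.396, -0.271, 0.135], [0.429, -0.41, 0.135]] housing [[0.572, 0.329, 0.2]]
```

View pics/crop1.png

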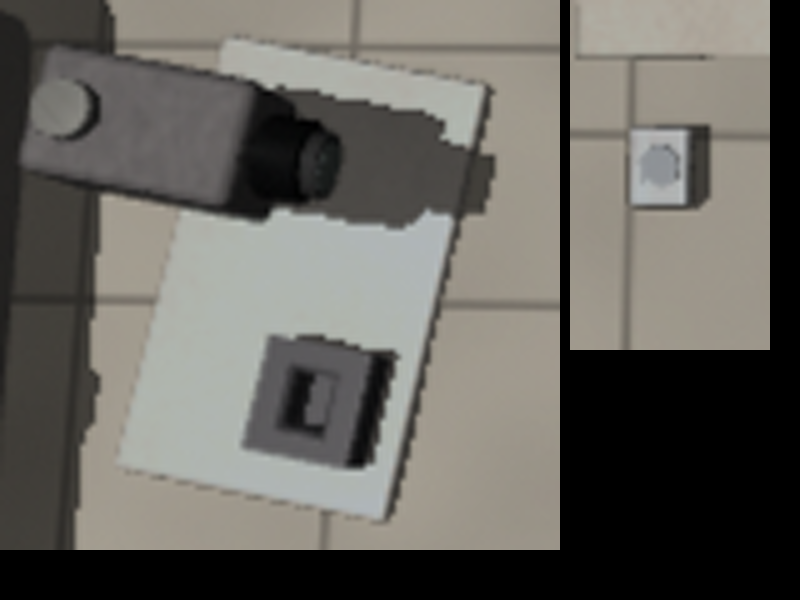

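Crop: plate corners at (232,38), (490,85), (386,520), (120,465), hole centre at (309,402), and lamp head top spanning (628,130) to (688,207), so its long side runs along world x. The lens is at (320,160), pointing right.

```bash
python3 - <<'E'
from h import *
c=cam("top")
P=pt(c,np.array([[232,38],[490,85],[386,520],[120,465]])/5+[90,180],.01)
print(P.round(3).tolist(),[np.linalg.norm(P[i]-P[i-1]).round(3) for i in range(4)])
for a,b in((0,3),(1,2)): d=P[b]-P[a];print("stand+y ang",np.degrees(np.arctan2(d[1],d[0])))
for a,b in((1,0),(2,3)): d=P[b]-P[a];print("stand+x ang",np.degrees(np.arctan2(d[1],d[0])))
S=pt(c,np.array([[309,402]])/5+[90,180],.04);B=pt(c,np.array([[270,335],[372,350],[348,467],[243,447]])/5+[90,180],.04)
print("hole",S.round(4),"block ctr",B.mean(0).round(4))
L=pt(c,np.array([[628-570,130],[688-570,207]])/5+[250,215],.056);print("lamp",L.round(4),L.mean(0))
t=L.mean(0);print(toolmove([t[0],t[1],.2]))
E
```

```text
[[0.657, 0.383, 0.01], [0.632, 0.24, 0.01], [0.399, 0.283, 0.01], [0.425, 0.427, 0.01]] [np.float64(0.236), np.float64(0.145), np.float64(0.237), np.float64(0.146)]
stand+y ang 169.33324773069944
stand+y ang 169.53263088657494
stand+x ang 80.27671530217229
stand+x ang 79.64654859550838
hole [[0.4591 0.317  0.04  ]] block ctr [0.4604 0.3175 0.04  ]
lamp [[0.5119 0.0332 0.056 ]
 [0.4735 0.0019 0.056 ]] [0.49271019 0.01753245 0.056     ]
[-47.52158679 -54.35065424   3.13631656]
```

Call:
move_arm(commands="1 -2.6 -3 0 0 0 0;1 -2.6 -3 0 0 0 0;1 -2.6 -3 0 0 0 0;1 -2.6 -3 0 0 0 0;1 -2.6 -3 0 0 0 0;1 -2.6 -3 0 0 0 0;1 -2.6 -3 0 0 0 0;1 -2.6 -3 0 0 0 0;1 -2.6 -3 0 0 0 0;1 -2.6 -3 0 0 0 0;1 -2.6 -3 0 0 0 0;1 -2.6 -3 0 0 0 0", force=40)

```text
t: 1.25
eef_pos: [0.377, 0.2323, 0.2315]
tool_rot: [0.0, 0.117, 0.993, 0.0]
contact_force: [0.5, 0.4, 0.1]
gripper_width: 1.005
```

Call:
move_arm(commands="1 -2.7 -3.1 0.5 0 0 0;1 -2.7 -3.1 0.5 0 0 0;1 -2.7 -3.1 0.5 0 0 0;1 -2.7 -3.1 0.5 0 0 0;1 -2.7 -3.1 0.5 0 0 0;1 -2.7 -3.1 0.5 0 0 0;1 0 0 0 0 0 0;1 0 0 0 0 0 0")

```text
t: 1.92
eef_pos: [0.4915, 0.0129, 0.2011]
tool_rot: [-0.0, 0.119, 0.993, -0.0]
contact_force: [-0.1, 0.3, 0.2]
gripper_width: 1.0
```

```bash
python3 - <<'E'
from h import *
o=bot.get_obs();print(o["t"],o["eef_pos"],o["tool_rot"],o["contact_force"])
c=cam("wrist");cv2.imwrite("pics/w1.png",c[0][:,:,::-1])
print(proj(c,[[.493,.0175,.056],[.493,.0175,0]]))
E
```

```text
1.9167 [0.49146234 0.01294932 0.2010924 ] [-3.25692100e-05  1.19423528e-01  9.92843282e-01 -4.87332315e-04] [-0.14974961  0.31674363  0.16033896]
[[291.65605601 195.67945311]
 [291.10799703 179.4452427 ]]
```

View pics/w1.png

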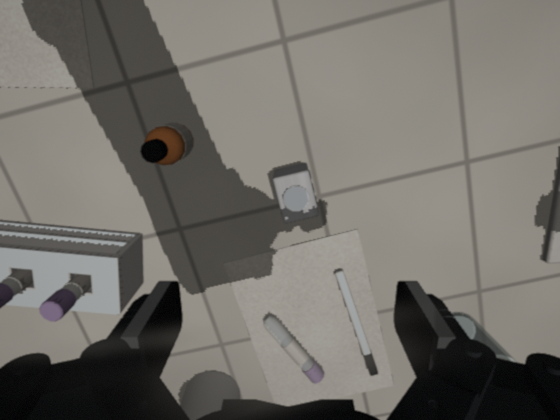

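Wrist view: the lamp's clear disc is at (295,198), a few pixels from the predicted spot, and the head edges run along the tile lines. Refine from the disc, then turn.

```bash
python3 - <<'E'
from h import *
c=cam("wrist");im=c[0]
p=pt(c,[[295,198]],.059)[0];print(p)
print(toolmove([p[0],p[1],.12]))
# head-top mask by brightness/blue tint near the lamp
roi=im[150:240,255:335].astype(int);m=((roi[:,:,2]-roi[:,:,0]>3)&(roi.sum(2)>250)).astype(np.uint8)
cs=max(cv2.findContours(m,0,2)[0],key=cv2.contourArea);r=cv2.minAreaRect(cs.astype(np.float32)+[255,150]);print(r)
b=pt(c,cv2.boxPoints(r),.056);print(b.round(4).tolist())
for i in range(4):d=b[i]-b[i-1];print(np.hypot(*d[:2]),np.degrees(np.arctan2(d[1],d[0])))
E
```

```text
[0.49407978 0.02196713 0.059     ]
[-0.19928548  0.63680458  8.11596195]Traceback (most recent call last):
  File "<stdin>", line 7, in <module>
cv2.error: OpenCV(4.12.0) /io/opencv/modules/imgproc/src/convhull.cpp:143: error: (-215:Assertion failed) total >= 0 && (depth == CV_32F || depth == CV_32S) in function 'convexHull'
```

Call:
move_arm(commands="1 -0.2 0.6 3 0 0 -6.8;1 0 0 3 0 0 -6.8;1 0 0 2 0 0 0;1 0 0 0 0 0 0;1 0 0 0 0 0 0")

```text
t: 2.43
eef_pos: [0.4934, 0.0223, 0.121]
tool_rot: [-0.001, -0.003, 1.0, -0.0]
contact_force: [0.6, 0.4, -0.3]
gripper_width: 0.998
```

```bash
python3 - <<'E'
from h import *
o=bot.get_obs();print(o["t"],o["eef_pos"],o["tool_rot"])
c=cam("wrist");q=proj(c,[[.494,.022,.059]])[0].astype(int);print(q)
y,x=max(q[1]-75,0),max(q[0]-90,0);print(x,y)
cv2.imwrite("pics/w2.png",cv2.resize(c[0][y:y+150,x:x+180],None,fx=4,fy=4)[:,:,::-1])
E
```

```text
2.4333 [0.49342887 0.02225877 0.12104866] [-1.06207761e-03 -2.50390922e-03  9.99996301e-01 -2.43481954e-05]
[283 234]
193 159
```

View pics/w2.png

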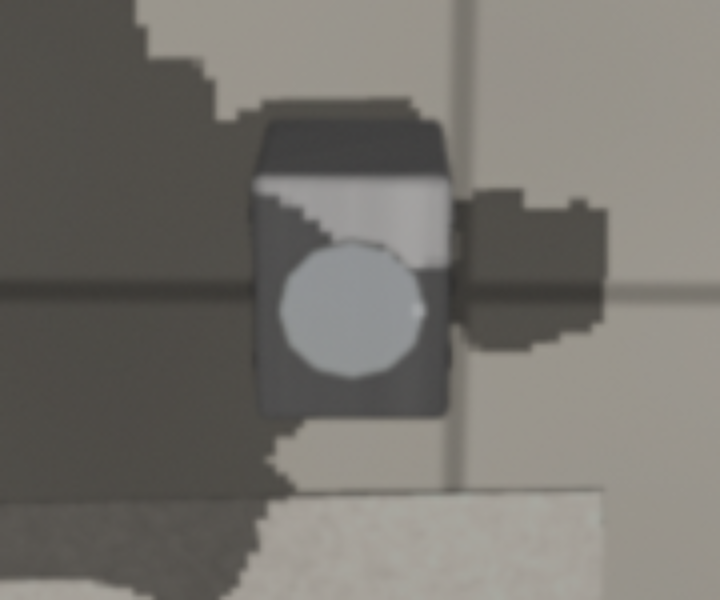

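The head is square to the tool: top corners (253,176) to (450,415), disc at (352,308).

```bash
python3 - <<'E'
from h import *
c=cam("wrist");f=lambda a,z:pt(c,np.array(a)/4+[193,159],z)
p=f([[352,308]],.059)[0];q=f([[253,176],[448,176],[450,415],[256,417]],.056);print(p,q.mean(0),q.round(4).tolist())
print(toolmove([*q.mean(0)[:2],.029]))
E
```

```text
[0.49691425 0.02013529 0.059     ] [0.49671849 0.02005169 0.056     ] [[0.4773, 0.0056, 0.056], [0.4772, 0.0342, 0.056], [0.5159, 0.0353, 0.056], [0.5164, 0.0052, 0.056]]
[-0.14030673 -0.19359839  9.36264258]
```

```bash
python3 - <<'E'
from h import *
for i in range(2):
    o=bot.get_obs();print(o["t"],o["eef_pos"],o["tool_rot"],o["joint_vel"].round(3) if hasattr(o["joint_vel"],"round") else o["joint_vel"]); bot.read_camera("wrist")
E
```

```text
2.5333 [0.49512825 0.02191799 0.12262485] [ 9.56196349e-04 -2.13605274e-03  9.99997204e-01  3.37988742e-04] [ 0.003 -0.011  0.006 -0.005 -0.001 -0.006  0.004]
2.5833 [0.49533534 0.02178932 0.12284593] [ 1.27760467e-03 -2.05587517e-03  9.99996982e-01  4.20134761e-04] [ 0.004 -0.004  0.004  0.001 -0.002 -0.005  0.004]
```

```bash
python3 - <<'E'
from h import *
c=cam("wrist");g=cv2.resize(cv2.cvtColor(c[0][159:309,193:373],cv2.COLOR_RGB2GRAY),None,fx=4,fy=4)
h=cv2.HoughCircles(g,cv2.HOUGH_GRADIENT,1.5,50,param1=80,param2=25,minRadius=60,maxRadius=85);print(h)
p=pt(c,h[0,:1,:2]/4+[193,159],.059)[0];print(p,bot.get_obs()["eef_pos"],toolmove([p[0],p[1],.029]))
E
```

```text
[[[354.75 282.75  73.05]]]
[0.4942505  0.02006439 0.059     ] [0.49528448 0.02153422 0.12271015] [ 0.12855261 -0.15460356  9.37058105]
```

Call:
move_arm(commands="1 0.1 -0.15 2 0 0 0;1 0 0 3 0 0 0;1 0 0 3 0 0 0;1 0 0 1.4 0 0 0;1 0 0 0 0 0 0;0.2 0 0 0 0 0 0;0.2 0 0 0 0 0 0;0.2 0 0 0 0 0 0;0.2 0 0 0 0 0 0;0.2 0 0 0 0 0 0;0.2 0 0 0 0 0 0;0.2 0 0 0 0 0 0", force=40)

```text
t: 3.68
eef_pos: [0.4942, 0.0197, 0.0284]
tool_rot: [0.001, -0.002, 1.0, 0.0]
contact_force: [-1.0, -0.7, 7.8]
gripper_width: 0.343
```

```bash
python3 - <<'E'
from h import *
o=bot.get_obs();print(o["t"],o["eef_pos"],o["tool_rot"],o["contact_force"],o["torque"],o["gripper_width"])
E
```

```text
3.6833 [0.49416037 0.01970844 0.02836789] [ 9.14268958e-04 -1.74774571e-03  9.99998008e-01  3.04548315e-04] [-1.04692895 -0.72344343  7.78457911] [-0.00436358  0.21982307  0.03415664] 0.34257543599175255
```

Call:
move_arm(commands="0.2 0 0 2 0 0 0;0.2 0 0 -4 0 0 0;0.2 0 0 -4 0 0 0;0.2 0 0 -2 0 0 0;0.2 1.2 3.5 0 0 0 0;0.2 1 3.5 0 0 0 0;0.2 1 3.5 0 0 0 0;0.2 1 3.5 0 0 0 0;0.2 0.8 3.5 0 0 0 0;0.2 0 3.3 0 0 0 0;0.2 0 0 0 0 0 5.2;0.2 0 0 0 0 0 5.3")

```text
t: 4.68
eef_pos: [0.4421, 0.2303, 0.1076]
tool_rot: [0.0, 0.089, 0.996, 0.001]
contact_force: [-0.8, -0.2, -1.0]
gripper_width: 0.344
```

I put a stray downward row first there, so the lamp may have shifted in the grip. I'll check that with the same picture that finds the socket.

Call:
move_arm(commands="0.2 0 0 0 0 0 0;0.2 0 0 0 0 0 0;0.2 0 0 0 0 0 0")

```text
t: 4.93
eef_pos: [0.4426, 0.227, 0.1074]
tool_rot: [-0.0, 0.089, 0.996, -0.0]
contact_force: [0.1, 0.0, -0.5]
gripper_width: 0.341
```

```bash
python3 - <<'E'
from h import *
o=bot.get_obs();print(o["t"],o["eef_pos"],o["tool_rot"],o["contact_force"],o["joint_vel"])
c=cam("wrist");np.savez("w3.npz",im=c[0],K=c[1],Rw=c[2],C=c[3])
cv2.imwrite("pics/w3.png",cv2.resize(c[0][60:420,150:],None,fx=1.6,fy=1.6)[:,:,::-1])
print(proj(c,[[.46,.317,.04]]))
# lamp head top corners and disc in tool frame if undisturbed
w,x,y,z=o["tool_rot"];Rt=R.from_quat([x,y,z,w])
print(proj(c,o["eef_pos"]+Rt.apply([[.02,-.015,-.027],[.02,.015,-.027],[0,0,-.03]])))
E
```

```text
4.9333 [0.44255423 0.22695101 0.10741336] [-9.13191329e-06  8.87819793e-02  9.96051083e-01 -3.29713500e-05] [ 0.12011807  0.03583326 -0.54077589] [ 0.00836888 -0.00081383 -0.00413604  0.00028123 -0.00157685  0.00121877
 -0.00636965]
[[435.96814417 232.12493176]]
[[239.27409306 275.17206969]
 [325.8362329  275.21317964]
 [282.6578044  329.55449956]]
```

View pics/w3.png

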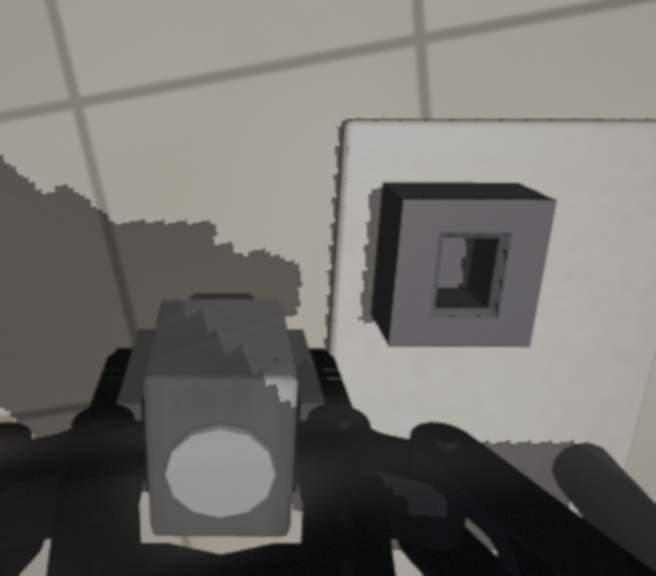

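The lamp sits about 10 mm higher in the fingers than before: the head top is 94 px wide against 87 predicted. The fingertips are therefore level with its shoulder, so I'll insert part way, regrip higher and push home. Block top corners in the crop are (402,200), (555,200), (530,346), (388,346); head top corners are (147,377), (297,372), (290,535), (152,535).

```bash
python3 - <<'E'
from h import *
d=np.load("w3.npz");K=d["K"]
H=bot.read_camera("wrist")["hand_eye"];H=np.array(H)
f=lambda a:np.array(a,float)/1.6+[150,60]
def pose(obj,px):
    ok,r,t=cv2.solvePnP(np.array(obj,float),f(px),K,None,flags=cv2.SOLVEPNP_IPPE)
    M=H[:3,:3]@cv2.Rodrigues(r)[0];p=H[:3,:3]@t.ravel()+H[:3,3]
    print("tool pos mm",(p*1e3).round(1),"zaxis",M[:,2].round(3),"xaxis",M[:,0].round(3))
def rect(a,b,z=0):return [[a,-b,z],[a,b,z],[-a,b,z],[-a,-b,z]]
pose(rect(.02,.015),[[147,377],[297,372],[290,535],[152,535]])
pose(rect(.03,.028),[[402,200],[555,200],[530,346],[388,346]])
c=(None,K,d["Rw"],d["C"]);E=np.array([.44255423,.22695101,.10741336]);A=R.from_quat([.08878,.99605,0,0]).as_matrix()
def t(a,z):
    q=(pt(c,f(a),z)-E)@A;print((q*1e3).round(1).tolist(),(q.mean(0)*1e3).round(1))
for z in(.04,): t([[402,200],[555,200],[530,346],[388,346]],z);t([[435,233],[511,233],[497,317],[431,309]],z);
for zt in(.027,.035,.037,.039): t([[147,377],[297,372],[290,535],[152,535]],E[2]+zt)
t([[220,472]],E[2]+.040)
E
```

```text
tool pos mm [ -0.4   2.1 -38.7] zaxis [-0.    -0.029  1.   ] xaxis [1.    0.004 0.001]
tool pos mm [-2.4 96.8 69.7] zaxis [0.001 0.018 1.   ] xaxis [ 1.    -0.008 -0.001]
[[28.2, 67.8, 67.4], [28.2, 123.4, 67.4], [-31.1, 124.1, 67.4], [-31.2, 68.0, 67.4]] [-1.5 95.8 67.4]
[[15.6, 81.3, 67.4], [15.6, 109.4, 67.4], [-18.6, 109.2, 67.4], [-15.2, 83.2, 67.4]] [-0.6 95.8 67.4]
[[11.9, -14.4, -27.0], [13.2, 18.7, -27.0], [-32.0, 18.8, -27.0], [-32.0, -14.9, -27.0]] [ -9.7   2.1 -27. ]
[[16.8, -13.3, -35.0], [17.9, 17.5, -35.0], [-24.1, 17.6, -35.0], [-24.1, -13.7, -35.0]] [ -3.4   2.  -35. ]
[[18.0, -13.0, -37.0], [19.1, 17.2, -37.0], [-22.1, 17.3, -37.0], [-22.1, -13.4, -37.0]] [ -1.8   2.  -37. ]
[[19.2, -12.7, -39.0], [20.3, 16.9, -39.0], [-20.1, 17.0, -39.0], [-20.2, -13.1, -39.0]] [ -0.2   2.  -39. ]
[[-2.7, 1.7, -40.0]] [ -2.7   1.7 -40. ]
```

Call:
move_arm(commands="0.2 0 3.2 0 0 0 0;0.2 0 3.2 0 0 0 0;0.2 -0.05 2.95 0 0 0 0;0.2 0 0 1.5 0 0 0;0.2 0 0 1.5 0 0 0;0.2 0 0 1.2 0 0 0;0.2 0 0 0 0 0 0;0.2 0 0 0 0 0 0;0.2 0 0 0 0 0 0")

```text
t: 5.78
eef_pos: [0.4603, 0.3189, 0.0658]
tool_rot: [0.0, 0.09, 0.996, 0.0]
contact_force: [0.8, -0.2, -0.3]
gripper_width: 0.345
```

Call:
move_arm(commands="0.2 0 0 0.3 0 0 0;0.2 0 0 0.3 0 0 0;0.2 0 0 0.3 0 0 0;0.2 0 0 0 0 0 0")

```text
t: 6.12
eef_pos: [0.4595, 0.3191, 0.056]
tool_rot: [-0.0, 0.09, 0.996, -0.0]
contact_force: [-0.7, 0.1, -0.2]
gripper_width: 0.343
```

Call:
move_arm(commands="0.2 0 0 0.25 0 0 0;0.2 0 0 0.25 0 0 0;0.2 0 0 0 0 0 0;0.2 0 0 0 0 0 0")

```text
t: 6.45
eef_pos: [0.46, 0.3194, 0.0516]
tool_rot: [0.0, 0.09, 0.996, 0.0]
contact_force: [-1.0, 0.3, 4.0]
gripper_width: 0.342
```

Call:
move_arm(commands="0.2 0 0 0.25 0 0 0;0.2 0 0 0.15 0 0 0;0.2 0 0 0 0 0 0;0.2 0 0 0 0 0 0")

```text
t: 6.78
eef_pos: [0.4613, 0.3197, 0.05]
tool_rot: [0.001, 0.09, 0.996, 0.001]
contact_force: [-4.0, -3.4, 27.2]
gripper_width: 0.343
```

Call:
move_arm(commands="0.2 0 0 -0.4 0 0 0;0.2 0.1 -0.12 0 0 0 0;0.2 0 0 0 0 0 0;0.2 0 0 0.2 0 0 0;0.2 0 0 0.2 0 0 0;0.2 0 0 0.1 0 0 0;0.2 0 0 0 0 0 0;0.2 0 0 0 0 0 0")

```text
t: 7.45
eef_pos: [0.4605, 0.3181, 0.0491]
tool_rot: [0.001, 0.09, 0.996, 0.001]
contact_force: [-3.8, -4.8, 30.4]
gripper_width: 0.35
```

Call:
move_arm(commands="0.2 0 0 -0.2 0 0 0;0.2 0 0 -0.1 0 0 0;0.2 0 0 0 0 0 0;0.2 0 0 0 0 0 0")

```text
t: 7.78
eef_pos: [0.4595, 0.3183, 0.0496]
tool_rot: [0.001, 0.09, 0.996, 0.0]
contact_force: [0.9, -2.0, 7.9]
gripper_width: 0.343
```

```bash
python3 - <<'E'
from h import *
o=bot.get_obs();print(o["t"],o["eef_pos"],o["tool_rot"],o["contact_force"])
c=cam("wrist");s=cam("top");np.savez("w4.npz",im=c[0],K=c[1],Rw=c[2],C=c[3])
out=np.zeros((600,800,3),np.uint8);out[:,:550]=cv2.resize(c[0][195:405,190:382.__int__()],(550,600),interpolation=2)
sc=cam("scene");q=proj(sc,[[.46,.317,.06]])[0].astype(int);print(q)
out[:400,560:]=cv2.resize(sc[0][q[1]-40:q[1]+40,q[0]-24:q[0]+24],(240,400),interpolation=2)
cv2.imwrite("pics/w4.png",out[:,:,::-1])
E
```

```text
File "<stdin>", line 4
    out=np.zeros((600,800,3),np.uint8);out[:,:550]=cv2.resize(c[0][195:405,190:382.__int__()],(550,600),interpolation=2)
                                                                                  ^
SyntaxError: invalid decimal literal
```

```bash
python3 - <<'E'
from h import *
o=bot.get_obs();print(o["t"],o["eef_pos"],o["tool_rot"],o["contact_force"])
c=cam("wrist");np.savez("w4.npz",im=c[0],K=c[1],Rw=c[2],C=c[3])
out=np.zeros((600,800,3),np.uint8);out[:,:550]=cv2.resize(c[0][195:405,190:382],(550,600),interpolation=2)
sc=cam("scene");q=proj(sc,[[.46,.317,.06]])[0].astype(int);print(q)
out[:400,560:]=cv2.resize(sc[0][q[1]-40:q[1]+40,q[0]-24:q[0]+24],(240,400),interpolation=2)
cv2.imwrite("pics/w4.png",out[:,:,::-1])
E
```

```text
7.7833 [0.45949561 0.31834862 0.04964015] [6.70847571e-04 8.98847808e-02 9.95951898e-01 3.03409616e-04] [ 0.93444884 -1.96436868  7.90134629]
[375 188]
```

View pics/w4.png

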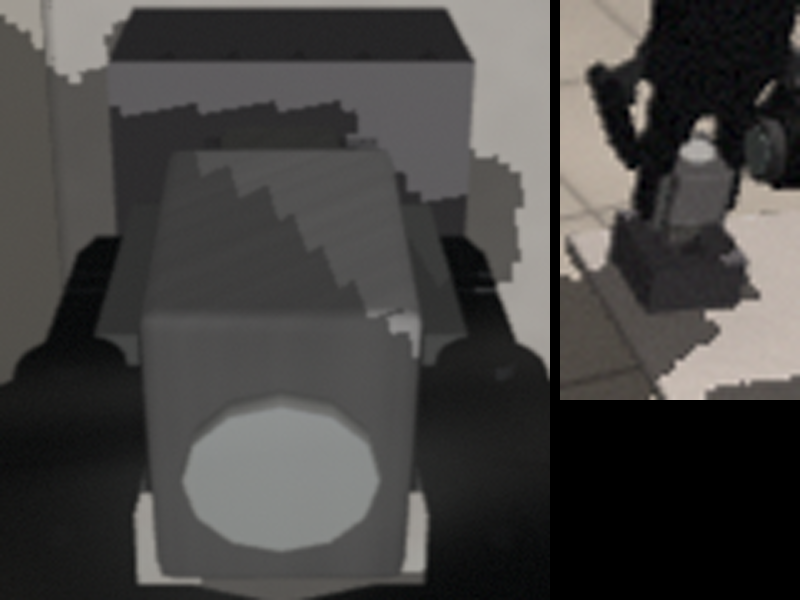

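Wrist crop: block edge (108,62) to (472,62), centre column 290. Head top edge (142,315) to (420,315), centre 281. Head bottom edge (172,150) to (393,150). So the lamp is a bit to the -y side of the hole.

```bash
python3 - <<'E'
from h import *
d=np.load("w4.npz");c=(None,d["K"],d["Rw"],d["C"])
E=np.array([.45949561,.31834862,.04964015]);A=R.from_quat([.0898847,.9959519,.0003,.00067]).as_matrix()
f=lambda a:np.array(a,float)*[192/550,210/600]+[190,195]
def t(n,a,z):
    q=(pt(c,f(a),z)-E)@A;print(n,(q*1e3).round(1).tolist(),(q.mean(0)*1e3).round(1))
t("block edge (x=+30)",[[108,62],[472,62]],.04)
for h in(.034,.037,.039,.041):
    t(f"top {h}",[[142,315],[420,315],[412,575],[155,575]],E[2]+h)
for h in(0,-.002,.002,.004): t(f"shoulder {h} (x=+20)",[[172,150],[393,150]],E[2]+h)
E
```

```text
block edge (x=+30) [[28.7, -24.2, 9.6], [28.7, 30.8, 9.6]] [28.7  3.3  9.6]
top 0.034 [[12.5, -14.3, -34.0], [12.5, 18.2, -34.0], [-26.0, 18.8, -34.0], [-26.0, -14.2, -34.0]] [ -6.7   2.1 -34. ]
top 0.037 [[14.4, -13.9, -37.0], [14.4, 17.7, -37.0], [-23.0, 18.3, -37.0], [-23.0, -13.8, -37.0]] [ -4.3   2.1 -37. ]
top 0.039 [[15.7, -13.6, -39.0], [15.7, 17.4, -39.0], [-21.0, 18.0, -39.0], [-21.0, -13.5, -39.0]] [ -2.6   2.1 -39. ]
top 0.041 [[17.0, -13.3, -41.0], [17.0, 17.1, -41.0], [-19.0, 17.7, -41.0], [-19.0, -13.2, -41.0]] [ -1.    2.1 -41. ]
shoulder 0 (x=+20) [[18.5, -13.9, -0.0], [18.5, 18.3, -0.0]] [18.5  2.2 -0. ]
shoulder -0.002 (x=+20) [[17.6, -14.1, 2.0], [17.6, 18.5, 2.0]] [17.6  2.2  2. ]
shoulder 0.002 (x=+20) [[19.4, -13.7, -2.0], [19.4, 18.0, -2.0]] [19.4  2.2 -2. ]
shoulder 0.004 (x=+20) [[20.3, -13.5, -4.0], [20.3, 17.8, -4.0]] [20.3  2.2 -4. ]
```

Call:
move_arm(commands="0.2 0 0 -0.15 0 0 0;0.2 0 0.1 0 0 0 0;0.2 0 0 0 0 0 0;0.2 0 0 0.15 0 0 0;0.2 0 0 0.1 0 0 0;0.2 0 0 0 0 0 0;0.2 0 0 0 0 0 0")

```text
t: 8.47
eef_pos: [0.4583, 0.3193, 0.0495]
tool_rot: [-0.001, 0.09, 0.996, 0.0]
contact_force: [-6.2, -2.4, 20.3]
gripper_width: 0.341
```

Call:
move_arm(commands="0.2 0.1 0 0 0 0 0;0.2 0.1 0 0 0 0 0;0.2 0 0 0 0 0 0;0.2 0 0 0 0 0 0")

```text
t: 8.8
eef_pos: [0.458, 0.3194, 0.0497]
tool_rot: [0.001, 0.09, 0.996, 0.0]
contact_force: [-1.4, -4.9, 15.9]
gripper_width: 0.344
```

Call:
move_arm(commands="0.2 0 -0.1 0 0 0 0;0.2 0 -0.1 0 0 0 0;0.2 0 0 0 0 0 0;0.2 0 0 0 0 0 0;0.2 0 0 0 0 0 0")

```text
t: 9.22
eef_pos: [0.458, 0.3193, 0.0497]
tool_rot: [0.001, 0.09, 0.996, 0.002]
contact_force: [1.1, 0.5, 12.5]
gripper_width: 0.341
```

Call:
move_arm(commands="0.2 0 0 0.15 0 0 0;0.2 0 0 0 0 0 0;0.2 0 0 0 0 0 0;0.2 0 0 0 0 0 0")

```text
t: 9.55
eef_pos: [0.4582, 0.3193, 0.0495]
tool_rot: [0.001, 0.09, 0.996, 0.002]
contact_force: [-2.9, -2.0, 25.9]
gripper_width: 0.339
```

```bash
python3 - <<'E'
from h import *
o=bot.get_obs();print(o["t"],o["eef_pos"],o["tool_rot"],o["contact_force"],o["torque"],o["joint_vel"])
E
```

```text
9.55 [0.45816673 0.31928922 0.04951644] [0.00118918 0.0898288  0.99595456 0.00197359] [-2.90078857 -2.02589011 25.87128996] [-0.33647394  1.0439723   0.05502775] [-8.77596797e-04 -8.12539351e-04  1.36506311e-03 -2.82608698e-04
 -1.78697943e-03  1.96525718e-04  7.41561483e-05]
```

Call:
move_arm(commands="0.2 0 0 -0.15 0 0 0;0.2 -0.15 0.1 -0.1 0 0 0;0.2 0 0 0 0 0 0;0.6 0 0 0 0 0 0;0.6 0 0 0 0 0 0;0.6 0 0 0 0 0 0;0.6 0 0 0 0 0 0;0.6 0 0 0 0 0 0")

```text
t: 10.22
eef_pos: [0.4578, 0.3181, 0.0489]
tool_rot: [-0.0, 0.09, 0.996, -0.0]
contact_force: [-0.2, 0.9, 1.2]
gripper_width: 0.601
```

```bash
python3 - <<'E'
from h import *
o=bot.get_obs();print(o["t"],o["eef_pos"],o["tool_rot"],o["contact_force"],o["torque"],o["gripper_width"])
c=cam("wrist");np.savez("w5.npz",im=c[0],K=c[1],Rw=c[2],C=c[3],E=o["eef_pos"],q=o["tool_rot"])
out=np.zeros((600,800,3),np.uint8);out[:,:550]=cv2.resize(c[0][195:405,190:382],(550,600),interpolation=2)
sc=cam("scene");q=proj(sc,[[.46,.317,.06]])[0].astype(int);print(q)
out[:400,560:]=cv2.resize(sc[0][q[1]-40:q[1]+40,q[0]-24:q[0]+24],(240,400),interpolation=2)
cv2.imwrite("pics/w5.png",out[:,:,::-1])
E
```

```text
10.2167 [0.45782827 0.31812543 0.04894009] [-2.61379909e-04  8.97621729e-02  9.95963149e-01 -2.99239412e-04] [-0.24047014  0.93610976  1.19654277] [ 0.0470447   0.00021501 -0.02395882] 0.6010931433657875
[375 188]
```

View pics/w5.png

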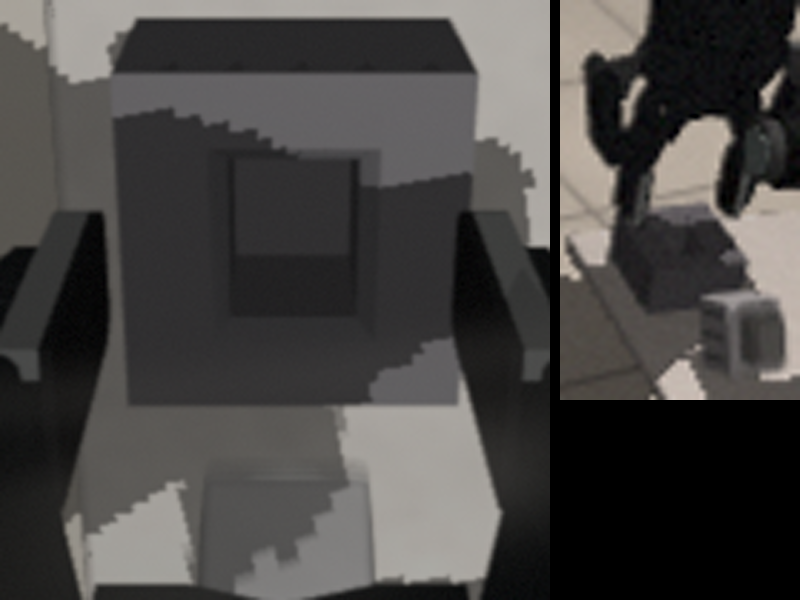

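The lamp was not seated: it toppled onto the foot plate on the housing side of the block. Wrist crop shows the empty hole at about (300,240) and the lamp at the bottom, columns 205 to 370. Retreat and look.

Call:
move_arm(commands="1 0 0 -3 0 0 0;1 1 0 -3 0 0 0;1 1 0 -3 0 0 0;1 1 0 -1 0 0 0;1 0 0 0 0 0 0;1 0 0 0 0 0 0;1 0 0 0 0 0 0")

```text
t: 10.9
eef_pos: [0.4284, 0.3233, 0.1485]
tool_rot: [-0.0, 0.09, 0.996, -0.0]
contact_force: [0.2, -0.3, -0.3]
gripper_width: 1.003
```

```bash
python3 - <<'E'
from h import *
d=np.load("w5.npz");w,x,y,z=d["q"];A=R.from_quat([x,y,z,w]).as_matrix();c=(None,d["K"],d["Rw"],d["C"])
def t(n,a,h):
    P=pt(c,np.array(a)*[192/550,210/600]+[190,195],h);q=(P-d["E"])@A;print(n,(q*1e3).round(1).tolist(),(q.mean(0)*1e3).round(1),P.mean(0).round(4))
t("hole rim",[[215,150],[380,150],[372,335],[220,335]],.04)
t("block",[[112,72],[477,72],[458,405],[128,405]],.04)
o=bot.get_obs();print(o["t"],o["eef_pos"],o["tool_rot"])
c=cam("wrist");s=cam("scene");tp=cam("top");np.savez("w6.npz",im=c[0],K=c[1],Rw=c[2],C=c[3],E=o["eef_pos"],q=o["tool_rot"],s=s[0],t=tp[0])
q=proj(c,[[.52,.306,.02]])[0].astype(int);print(q)
out=np.zeros((600,800,3),np.uint8)
x0,y0=min(max(q[0]-90,0),380),min(max(q[1]-100,0),220);print(x0,y0)
out[:,:540]=cv2.resize(c[0][y0:y0+200,x0:x0+180],(540,600),interpolation=2)
out[:300,550:]=cv2.resize(s[0][165:225,355:405],(250,300),interpolation=2)
out[300:,550:]=cv2.resize(tp[0][220:280,125:175],(250,300),interpolation=2)
cv2.imwrite("pics/w6.png",out[:,:,::-1])
E
```

```text
hole rim [[14.5, -8.3, 9.0], [14.5, 17.3, 8.9], [-18.7, 17.0, 8.9], [-18.7, -8.0, 8.9]] [-2.1  4.5  8.9] [0.4607 0.3222 0.04  ]
block [[27.3, -23.6, 9.0], [27.4, 31.5, 8.9], [-32.4, 31.8, 8.9], [-32.4, -23.8, 8.9]] [-2.5  4.   8.9] [0.461  0.3216 0.04  ]
10.9 [0.42842318 0.32327297 0.14853517] [-2.74250254e-04  8.97439672e-02  9.95964724e-01 -4.61987747e-04]
[284 307]
194 207
```

View pics/w6.png

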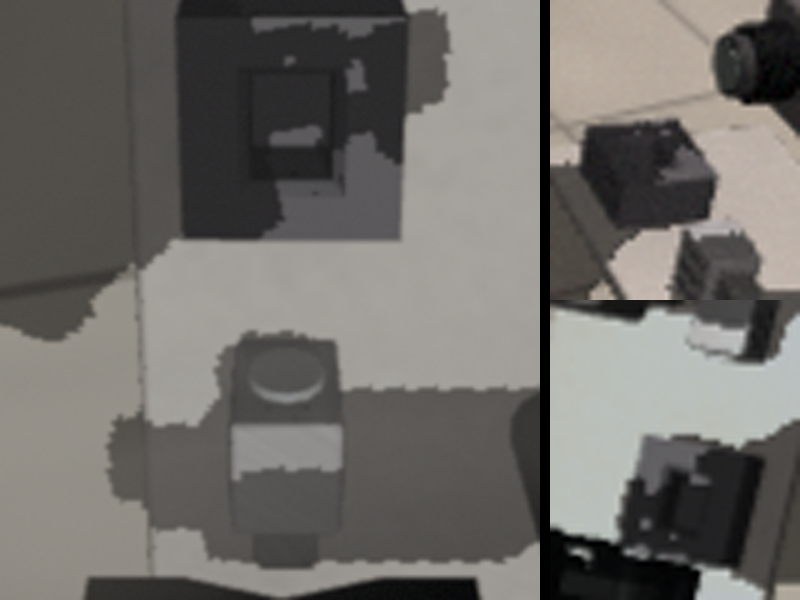

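Wrist crop: the lamp lies on the foot plate with its disc at (287,373) facing the robot and its plug pointing away (285,550). The upper face runs (230,425) to (343,530). I have to re-stand it: grasp it with the tool tilted outward, then swing the tool the other way. First measure it, try the tilt, and log joints for a kinematic fit.

```bash
cat >> h.py <<'E'
import json
def log():
    o=bot.get_obs();open("log.txt","a").write(json.dumps([np.array(o[k]).tolist() for k in("q","eef_pos","tool_rot")])+"\n")
    print("t",round(o["t"],2),"q",np.round(o["q"],3),"p",np.round(o["eef_pos"],4),"R",np.round(o["tool_rot"],4),"F",np.round(o["contact_force"],1),"w",round(o["gripper_width"],3))
E
python3 - <<'E'
from h import *
log()
d=np.load("w6.npz");w,x,y,z=d["q"];A=R.from_quat([x,y,z,w]).as_matrix();c=(None,d["K"],d["Rw"],d["C"])
def t(n,a,h):
    P=pt(c,np.array(a)/3+[194,207],h);q=(P-d["E"])@A;print(n,h,(q*1e3).round(1).tolist(),P.mean(0).round(4))
for h in(.04,.05): t("top face",[[230,425],[343,425],[340,530],[232,530]],h)
t("face bottom",[[235,340],[338,340]],.01)
t("disc",[[287,373]],.025)
t("block",[[177,17],[407,17],[402,240],[182,240]],.04)
t("hole",[[240,68],[346,68],[343,192],[250,180]],.04)
E
```

```text
t 11.05 q [-1.071  0.367  0.382  1.985 -0.183  0.824  0.804] p [0.4285 0.323  0.1482] R [-5.000e-04  9.010e-02  9.959e-01 -9.000e-04] F [-0.2 -0.3 -0.2] w 0.998
top face 0.04 [[-119.0, -11.9, 108.5], [-119.0, 18.6, 108.5], [-154.3, 18.4, 108.4], [-154.3, -11.9, 108.5]] [0.5634 0.302  0.04  ]
top face 0.05 [[-111.0, -11.4, 98.5], [-111.0, 17.9, 98.5], [-144.9, 17.7, 98.5], [-144.9, -11.3, 98.5]] [0.5548 0.3035 0.05  ]
face bottom 0.01 [[-113.0, -11.7, 138.5], [-113.0, 18.6, 138.5]] [0.5401 0.3064 0.01  ]
disc 0.025 [[-113.4, 3.5, 123.5]] [0.5406 0.3064 0.025 ]
block 0.04 [[-2.7, -22.9, 108.6], [-2.6, 31.7, 108.5], [-62.5, 32.6, 108.5], [-62.5, -23.4, 108.5]] [0.4612 0.3218 0.04  ]
hole 0.04 [[-15.6, -8.1, 108.5], [-15.6, 17.5, 108.5], [-48.9, 17.4, 108.5], [-45.6, -5.9, 108.5]] [0.4602 0.3227 0.04  ]
```

Call:
move_arm(commands="1 0 0 0 0 -7 0;1 0 0 0 0 -7 0;1 0 0 0 0 -7 0;1 0 0 0 0 -7 0;1 0 0 0 0 0 0;1 0 0 0 0 0 0")

```text
t: 11.55
eef_pos: [0.4269, 0.3238, 0.1474]
tool_rot: [0.219, 0.085, 0.972, -0.024]
contact_force: [0.3, -0.0, 0.7]
gripper_width: 0.998
```

```bash
python3 -c "
from h import *
log()"
```

```text
t 11.55 q [-1.592  0.338  0.687  2.207  0.397  0.514  0.111] p [0.4269 0.3238 0.1474] R [ 0.2193  0.0852  0.9716 -0.0236] F [ 0.3 -0.   0.7] w 0.998
```

```bash
python3 - <<'E'
from h import *
d=np.load("w6.npz");w,x,y,z=d["q"];A=R.from_quat([x,y,z,w])
g=d["E"]+A.apply([-.1245,.0012,.1125]);print("grasp",g)
o=bot.get_obs();w,x,y,z=o["tool_rot"];C=R.from_quat([x,y,z,w]);print("u",C.apply([0,0,1]),"ytool",C.apply([0,1,0]))
N=C*R.from_rotvec([0,-np.radians(7),0]);u=N.apply([0,0,1]);print("u",u)
T=g+.019*u
print("TCP",T,"shift in new axes cm",100*N.inv().apply(T-o["eef_pos"]))
E
```

```text
grasp [0.55106145 0.30209954 0.03597638]
u [ 0.42213445 -0.08327632 -0.90270015] ytool [ 0.17588122  0.98437415 -0.00856268]
u [ 0.52736727 -0.10156404 -0.8435452 ]
TCP [0.56108143 0.30016983 0.01994902] shift in new axes cm [-4.6511436   0.14085256 18.06296817]
```

Call:
move_arm(commands="1 0 0 0 0 -7 0;1 -2.3 0 0 0 0 0;1 -2.35 0.15 0 0 0 0;1 0 0 3 0 0 0;1 0 0 3 0 0 0;1 0 0 2 0 0 0;1 0 0 0 0 0 0;1 0 0 0 0 0 0")

```text
t: 12.22
eef_pos: [0.5114, 0.305, 0.1027]
tool_rot: [0.266, 0.09, 0.959, -0.03]
contact_force: [-0.1, -0.4, 0.2]
gripper_width: 1.001
```

```bash
python3 - <<'E'
from h import *
log();print(toolmove([.5611,.3002,.020]))
E
```

```text
t 12.22 q [-1.461  0.532  0.707  2.176  0.471  0.306  0.076] p [0.5114 0.305  0.1027] R [ 0.2662  0.0903  0.9592 -0.0302] F [-0.1 -0.4  0.2] w 1.001
[4.18433710e-03 5.46880252e-01 9.64526204e+00]
```

Call:
move_arm(commands="1 0 0.5 2 0 0 0;1 0 0 2.5 0 0 0;1 0 0 2.5 0 0 0;1 0 0 2.0 0 0 0;1 0 0 0.6 0 0 0;1 0 0 0 0 0 0;1 0 0 0 0 0 0")

```text
t: 12.8
eef_pos: [0.5575, 0.3031, 0.0261]
tool_rot: [0.267, 0.089, 0.959, -0.029]
contact_force: [0.9, 0.1, 0.5]
gripper_width: 1.0
```

```bash
python3 - <<'E'
from h import *
log();print(toolmove([.5611,.3002,.020]))
E
```

```text
t 12.8 q [-1.27   0.698  0.568  2.119  0.74   0.173 -0.196] p [0.5575 0.3031 0.0261] R [ 0.267   0.0887  0.9592 -0.0286] F [0.9 0.1 0.5] w 1.0
[-0.029418   -0.21909765  0.73289495]
```

Call:
move_arm(commands="0.2 0 0 0 0 0 0;0.2 0 0 0 0 0 0;0.2 0 0 0 0 0 0;0.2 0 0 0 0 0 0;0.2 0 0 0 0 0 0;0.2 0 0 0 0 0 0;0.2 0 0 0 0 0 0;0.2 0 0 -0.5 0 0 0;0.2 0 0 -1 0 0 0", force=60)

```text
t: 13.55
eef_pos: [0.5487, 0.3043, 0.0376]
tool_rot: [0.267, 0.088, 0.959, -0.03]
contact_force: [0.9, 0.5, -0.5]
gripper_width: 0.342
```

Call:
move_arm(commands="0.2 0 0 -2.5 0 0 0;0.2 0 0 -3 0 0 0;0.2 0 0 -3 0 0 0;0.2 0 0 -3 0 0 0;0.2 0 0 0 0 0 0;0.2 0 0 0 0 0 0")

```text
t: 14.05
eef_pos: [0.4903, 0.3179, 0.1378]
tool_rot: [0.267, 0.088, 0.959, -0.027]
contact_force: [-1.0, -0.7, -0.2]
gripper_width: 0.339
```

```bash
python3 - <<'E'
from h import *
log()
# planar-chain kinematic fit
D=[json.loads(l) for l in open("log.txt")]
D.append([[-1.4451,.4778,.0224,1.5564,-.0115,1.1093,-.0831],[.1563,.6561,.2303],[0,.1166,.9932,-.0009]])
from scipy.optimize import least_squares
Y=lambda a:R.from_euler("y",a);Z=lambda a:R.from_euler("z",a)
def fk(q,p):
    H,L1,a1,L2,a2,L3,a3,c1,c7,s3,s5,s7=p
    r=Z(q[0]+c1);x=np.array([0,0,H]);r=r*Y(q[1])*Z(s3*q[2]);x=x+r.apply([a1,0,L1]);r=r*Y(q[3]);x=x+r.apply([a2,0,L2]);r=r*Z(s5*q[4])*Y(q[5]);x=x+r.apply([a3,0,L3]);return x,r*Z(s7*q[6]+c7)
def res(p8,s):
    e=[]
    for q,t,w in D:
        x,r=fk(q,[*p8,*s]);T=R.from_quat([w[1],w[2],w[3],w[0]]);e+=[*(x-t)*5,*(r.inv()*T).as_rotvec()]
    return e
best=None
for s in [(a,b,c) for a in(1,-1) for b in(1,-1) for c in(1,-1)]:
  for c7 in(0,1.57,3.14,-1.57):
    f=least_squares(res,[.35,.4,0,.4,0,.3,0,2.8,c7],args=(s,))
    if best is None or f.cost<best[0]:best=(f.cost,f.x,s)
print(best[0],best[1].round(4),best[2],len(D));np.save("fk.npy",[*best[1],*best[2]])
E
```

```text
t 14.05 q [-1.374  0.394  0.512  2.167  0.69   0.47  -0.128] p [0.4903 0.3179 0.1378] R [ 0.2669  0.0877  0.9594 -0.0269] F [-1.  -0.7 -0.2] w 0.339
2.2653096029078528 [ 0.688   0.529  -0.0725  0.4872  0.0845  0.6835 -0.0808  2.6501  0.6151] (-1, 1, 1) 6
```

The lamp is held (opening 0.339) and pulled clear of the housing. Retry the kinematic fit, orientation first and then lengths, to pick a feasible swing.

```bash
cat > fit.py <<'E'
from h import *
import itertools
from scipy.optimize import least_squares
D=[json.loads(l) for l in open("log.txt")]
D.append([[-1.4451,.4778,.0224,1.5564,-.0115,1.1093,-.0831],[.1563,.6561,.2303],[0,.1166,.9932,-.0009]])
Q=np.array([d[0] for d in D]);P=np.array([d[1] for d in D]);T=R.from_quat([[d[2][1],d[2][2],d[2][3],d[2][0]] for d in D])
ax="zyzyzyz"
def chain(q,s,c):
    r=R.identity();out=[r]
    for i in range(7): r=r*R.from_euler(ax[i],s[i]*q[i]+c[i]);out.append(r)
    return out
best=None
for s in itertools.product([1,-1],repeat=4):
    S=[s[0],1,s[1],1,s[2],1,s[3]]
    for c7 in(0,1.57,3.14,-1.57):
      for c1 in(2.78,0,1.4,-1.5):
        g=lambda p:np.concatenate([(chain(q,S,[p[0],0,0,0,0,0,p[1]])[-1].inv()*t).as_rotvec() for q,t in zip(Q,T)])
        f=least_squares(g,[c1,c7])
        if best is None or f.cost<best[0]:best=(f.cost,f.x,S)
print(best)
S=best[2];c=[best[1][0],0,0,0,0,0,best[1][1]]
# linear lengths: p=[0,0,H]+R2*(a1,b1,L1)+R4*(..)+R7*(..)
A=[];b=[]
for q,p in zip(Q,P):
    ch=chain(q,S,c);A.append(np.c_[[[0],[0],[1]],ch[1].as_matrix()[:,:1],ch[3].as_matrix()[:,[0,2]],ch[4].as_matrix()[:,[0]],ch[5].as_matrix()[:,[2]],ch[6].as_matrix()[:,[0,2]]]);b.append(p)
A=np.vstack(A);b=np.concatenate(b);x,r,k,sv=np.linalg.lstsq(A,b,rcond=1e-3);print(x.round(4),k,np.abs(A@x-b).max())
E
python3 fit.py
```

```text
(np.float64(5.629721053375341e-09), array([8.88482577e-06, 1.57078761e+00]), [-1, 1, -1, 1, -1, 1, -1])
[ 0.3823 -0.0837  0.0382  0.5413  0.0092  0.4871 -0.0444  0.389 ] 8 0.05900637420334651
```

```bash
cat >> fit.py <<'E'
A=[]
for q in Q:
    ch=[r.as_matrix() for r in chain(q,S,c)];A.append(np.c_[[[0],[0],[1]],ch[1][:,1],ch[3],ch[5],ch[6]])
A=np.vstack(A);lam=1e-3
x=np.linalg.solve(A.T@A+lam**2*np.eye(A.shape[1]),A.T@b);print(x.round(4),np.abs(A@x-b).max(),np.linalg.svd(A)[1].round(3))
E
python3 fit.py
```

```text
(np.float64(5.629721053375341e-09), array([8.88482577e-06, 1.57078761e+00]), [-1, 1, -1, 1, -1, 1, -1])
[ 0.3823 -0.0837  0.0382  0.5413  0.0092  0.4871 -0.0444  0.389 ] 8 0.05900637420334651
[ 2.870e-01 -3.040e-02  1.000e-04 -3.150e-02  5.418e-01  0.000e+00
 -2.000e-04  4.725e-01  0.000e+00 -2.000e-04  3.270e-01] 8.757331556030756e-06 [4.833 4.817 4.157 0.94  0.826 0.614 0.345 0.228 0.158 0.132 0.   ]
```

Kinematics are recovered to micrometres (base height 0.287 m, links 0.542, 0.4725 and 0.327 m). Now search for a place and yaw where the lamp can be stood upright.

```bash
cat >> fit.py <<'E'
np.savez("fk.npz",x=x)
E
cat > ik.py <<'E'
from h import *
from scipy.optimize import least_squares
X=np.load("fk.npz")["x"]
LO=np.array([-2.96,-.34,-1.41,.24,-1.37,.17,-2.96]);HI=np.array([2.96,2.1,1.46,2.44,4.51,1.92,2.96])
def fk(q):
    r=R.identity();fr=[r]
    for i,a in enumerate("zyzyzyz"): r=r*R.from_euler(a,(-q[i] if i%2==0 else q[i])+(np.pi/2 if i==6 else 0));fr.append(r)
    return np.array([0,0,X[0]])+fr[1].apply([0,X[1],0])+fr[3].apply(X[2:5])+fr[5].apply(X[5:8])+fr[6].apply(X[8:11]),fr[7]
def ik(p,r,q0):
    def f(q): x,s=fk(q);return np.r_[(x-p)*10,(s.inv()*r).as_rotvec()*3,(q-q0)*1e-3]
    s=least_squares(f,np.clip(q0,LO+.03,HI-.03),bounds=(LO+.02,HI-.02));e=f(s.x)[:6];return s.x,np.abs(e).max()
def rot(o): w,x,y,z=o["tool_rot"];return R.from_quat([x,y,z,w])
E
python3 fit.py>/dev/null; python3 - <<'E'
from ik import *
o=bot.get_obs();q0=np.array(o["q"]);print("fk err",fk(q0)[0]-o["eef_pos"])
C=rot(o);lz=C.inv().apply([-.984,.18,0]);lz/=np.linalg.norm(lz);print("lamp z in tool",lz.round(3))
al,_=R.align_vectors([[0,0,1]],[lz])
for p in([.45,.12,.04],[.5,.1,.04],[.6,.05,.04],[.5,-.02,.04]):
    for yaw in range(-180,180,20):
        r=R.from_euler("z",yaw,degrees=True)*al
        q,e=ik(np.array(p),r,q0)
        if e<.01: print(p,yaw,"u",r.apply([0,0,1]).round(2),"q",q.round(2),"dq",np.abs(q-q0).max().round(2),"ang",np.degrees((C.inv()*r).magnitude()).round())
E
```

```text
fk err [ 4.51909818e-06 -2.34135237e-06 -1.51525694e-06]
lamp z in tool [ 0.856 -0.003 -0.517]
[0.45, 0.12, 0.04] -100 u [ 0.15  0.84 -0.52] q [ 1.14  1.19 -1.13  2.22 -0.04  0.36  0.18] dq 2.51 ang 120.0
[0.45, 0.12, 0.04] -80 u [-0.15  0.84 -0.52] q [ 0.21  0.8  -0.03  2.06 -1.06  1.12  1.27] dq 1.75 ang 109.0
[0.45, 0.12, 0.04] -60 u [-0.43  0.74 -0.52] q [ 0.19  0.86 -0.12  1.87 -0.74  1.25  1.16] dq 1.57 ang 100.0
[0.45, 0.12, 0.04] -40 u [-0.65  0.55 -0.52] q [ 0.08  0.91 -0.12  1.7  -0.52  1.41  1.17] dq 1.46 ang 94.0
[0.45, 0.12, 0.04] -20 u [-0.8   0.3  -0.52] q [-0.05  0.96 -0.11  1.58 -0.34  1.56  1.24] dq 1.37 ang 90.0
[0.45, 0.12, 0.04] 0 u [-0.86  0.   -0.52] q [-0.19  0.99 -0.09  1.5  -0.17  1.66  1.36] dq 1.49 ang 90.0
[0.45, 0.12, 0.04] 20 u [-0.81 -0.29 -0.52] q [-0.34  0.99 -0.06  1.49  0.    1.69  1.51] dq 1.64 ang 94.0
[0.45, 0.12, 0.04] 40 u [-0.66 -0.55 -0.52] q [-0.5   0.97 -0.02  1.54  0.17  1.65  1.67] dq 1.79 ang 100.0
[0.45, 0.12, 0.04] 60 u [-0.43 -0.74 -0.52] q [-0.66  0.94  0.02  1.64  0.33  1.55  1.79] dq 1.92 ang 109.0
[0.45, 0.12, 0.04] 80 u [-0.15 -
[... 3891 characters left out ...]
.03  0.    1.39 -0.05  1.75  1.53] dq 1.66 ang 90.0
[0.5, -0.02, 0.04] 20 u [-0.81 -0.29 -0.52] q [-0.2   1.02  0.04  1.43  0.12  1.71  1.7 ] dq 1.83 ang 94.0
[0.5, -0.02, 0.04] 40 u [-0.66 -0.55 -0.52] q [-0.36  0.98  0.09  1.53  0.29  1.6   1.84] dq 1.97 ang 100.0
[0.5, -0.02, 0.04] 60 u [-0.43 -0.74 -0.52] q [-0.52  0.93  0.13  1.69  0.45  1.44  1.94] dq 2.07 ang 109.0
[0.5, -0.02, 0.04] 80 u [-0.15 -0.84 -0.52] q [-0.68  0.87  0.19  1.87  0.63  1.24  1.98] dq 2.11 ang 120.0
[0.5, -0.02, 0.04] 100 u [ 0.15 -0.84 -0.52] q [-0.85  0.83  0.27  2.08  0.86  1.    1.94] dq 2.06 ang 132.0
[0.5, -0.02, 0.04] 120 u [ 0.43 -0.74 -0.52] q [-1.08  0.85  0.45  2.31  1.2   0.72  1.74] dq 1.87 ang 145.0
```

```bash
python3 - <<'E'
from ik import *
o=bot.get_obs();C=rot(o);print(toolmove([.43,.14,.20]))
N=C*R.from_rotvec([0,np.radians(90),0]);print("u after",N.apply([0,0,1]),"q",ik(np.array([.43,.14,.2]),N,np.array([-.2,1,0,1.5,-.2,1.6,1.4]))[1],ik(np.array([.43,.14,.036]),N,np.array([-.2,1,0,1.5,-.2,1.6,1.4])))
print("down in new axes",N.inv().apply([0,0,-1]))
q=np.array(o["q"])
for i in range(14):
    q,e=ik(np.array([.43,.14,.2]),C*R.from_rotvec([0,np.radians(i*90/13),0]),q)
    if i%3==0 or e>.01:print(i,q.round(2),round(e,4))
E
```

```text
[ -0.87451842 -18.62455749  -6.63073985]
u after [-0.84216891  0.1539085  -0.51678207] q 6.978518152234159e-08 (array([-0.19765978,  0.96157723, -0.02464563,  1.58555018, -0.32254972,
        1.58042493,  1.33337023]), np.float64(3.1174925418930854e-08))
down in new axes [-0.85610359  0.00478981  0.51678207]
0 [-0.78 -0.02  0.01  2.42  0.87  0.59 -0.09] 0.0
3 [-0.65  0.06  0.11  2.21  0.17  0.74  0.73] 0.0
6 [-0.49  0.24  0.12  2.   -0.14  1.06  1.09] 0.0
9 [-0.37  0.45  0.12  1.8  -0.27  1.4   1.25] 0.0
12 [-0.29  0.66  0.09  1.64 -0.35  1.72  1.31] 0.0
```

Call:
move_arm(commands="0.2 0 -2 -2.5 0 0 0;0.2 0 -3 -2.5 0 0 0;0.2 0 -3 -1.5 0 3 0;0.2 0 -3 0 0 6.9 0;0.2 0 -3 0 0 6.9 0;0.2 0 -3 0 0 6.9 0;0.2 0 -1.6 0 0 6.9 0;0.2 0 0 0 0 6.9 0;0.2 0 0 0 0 6.9 0;0.2 0 0 0 0 6.9 0;0.2 0 0 0 0 6.9 0;0.2 0 0 0 0 6.9 0")

```text
t: 15.05
eef_pos: [0.4317, 0.1704, 0.1913]
tool_rot: [-0.214, 0.099, 0.972, 0.006]
contact_force: [-0.4, -0.7, -1.6]
gripper_width: 0.341
```

Call:
move_arm(commands="0.2 0 0 0 0 6.9 0;0.2 0 0 0 0 6.9 0;0.2 0 0 0 0 6.9 0;0.2 0 0 0 0 6.9 0;0.2 0 0 0 0 0 0;0.2 0 0 0 0 0 0;0.2 0 0 0 0 0 0")

```text
t: 15.63
eef_pos: [0.4309, 0.1706, 0.1913]
tool_rot: [-0.437, 0.095, 0.894, 0.028]
contact_force: [0.4, -1.2, -0.0]
gripper_width: 0.341
```

```bash
python3 - <<'E'
from ik import *
log();C=rot(bot.get_obs());lz=np.array([.856,-.003,-.517]);print("lamp z",C.apply(lz).round(3),"u",C.apply([0,0,1]).round(3),toolmove([.43,.14,.055]),bot.get_obs()["torque"])
E
```

```text
t 15.63 q [-0.571  0.727  0.448  1.643 -0.498  1.762  1.425] p [0.4309 0.1706 0.1913] R [-0.4368  0.0949  0.8941  0.0285] F [ 0.4 -1.2 -0. ] w 0.341
lamp z [-0.114  0.052  0.992] u [-0.776  0.134 -0.617] [-11.1049162   -2.57723091   8.06845018] [-0.17768439 -0.87700671  0.05898152]
```

Call:
move_arm(commands="0.2 0 0 0 0 7 0;0.2 -2.9 0 1.75 0 0 0;0.2 -2.9 0 1.75 0 0 0;0.2 -2.9 0 1.75 0 0 0;0.2 -2.6 0 1.55 0 0 0;0.2 0 0 0 0 0 0;0.2 0 0 0 0 0 0;0.2 0 0 0 0 0 0")

```text
t: 16.3
eef_pos: [0.431, 0.1674, 0.0624]
tool_rot: [-0.49, 0.092, 0.866, 0.035]
contact_force: [1.0, -0.4, 0.7]
gripper_width: 0.336
```

```bash
python3 - <<'E'
from ik import *
log();C=rot(bot.get_obs());lz=np.array([.856,-.003,-.517]);print("lamp z",C.apply(lz).round(3),"down",C.inv().apply([0,0,-1]),bot.get_obs()["torque"])
c=cam("scene");p=bot.get_obs()["eef_pos"];q=proj(c,p)[0].astype(int);print(q)
np.save("s7.npy",c[0])
cv2.imwrite("pics/s7.png",cv2.resize(c[0][q[1]-45:q[1]+45,q[0]-60:q[0]+60],None,fx=6,fy=6,interpolation=2)[:,:,::-1])
E
```

```text
t 16.3 q [-0.505  0.974  0.387  1.6   -0.552  1.699  1.517] p [0.431  0.1674 0.0624] R [-0.4898  0.0919  0.8663  0.0349] F [ 1.  -0.4  0.7] w 0.336
lamp z [0.004 0.026 1.   ] down [-0.85500661  0.02958519  0.51777255] [-0.20590303 -1.04694157  0.02799101]
[323 192]
```

View pics/s7.png

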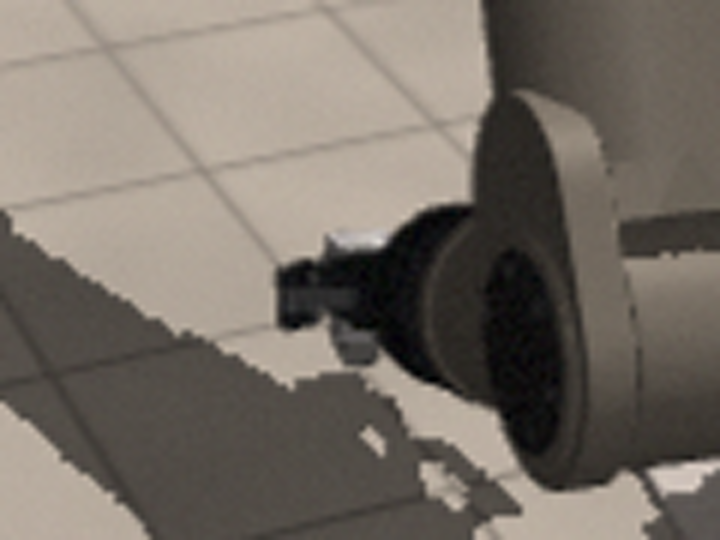

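The last viewed crop shows the lamp upright in the fingers, head at (355,240) and plug below at (357,345). Lower it to the table.

Call:
move_arm(commands="0.2 -0.85 0 0.5 0 0 0;0.2 -0.85 0 0.5 0 0 0;0.2 -0.2 0 0.1 0 0 0;0.2 -0.2 0 0.1 0 0 0;0.2 0 0 0 0 0 0;0.2 0 0 0 0 0 0", force=30)

```text
t: 16.85
eef_pos: [0.431, 0.1664, 0.0396]
tool_rot: [-0.493, 0.092, 0.864, 0.036]
contact_force: [3.5, -1.0, 22.7]
gripper_width: 0.341
```

Call:
move_arm(commands="0.2 -0.25 0 0.15 0 0 0;0.2 0 0 0 0 0 0;0.2 0 0 0 0 0 0")

```text
t: 17.1
eef_pos: [0.4311, 0.1663, 0.0395]
tool_rot: [-0.494, 0.092, 0.864, 0.036]
contact_force: [5.3, -1.1, 36.6]
gripper_width: 0.338
```

Call:
move_arm(commands="0.2 -0.25 0 0.15 0 0 0;0.2 0 0 0 0 0 0;0.2 0 0 0 0 0 0")

```text
t: 17.35
eef_pos: [0.4312, 0.1663, 0.0394]
tool_rot: [-0.496, 0.092, 0.863, 0.037]
contact_force: [8.3, -1.6, 51.2]
gripper_width: 0.337
```

Call:
move_arm(commands="0.2 0.6 0 -0.35 0 0 0;0.2 0 0 0 0 0 0;0.2 0 0 0 0 0 0")

```text
t: 17.6
eef_pos: [0.4315, 0.1663, 0.0397]
tool_rot: [-0.491, 0.092, 0.865, 0.036]
contact_force: [5.3, -1.2, 17.4]
gripper_width: 0.336
```

```bash
python3 - <<'E'
from ik import *
log();o=bot.get_obs();C=rot(o);u=C.apply([0,0,1]);print("u",u,"y",C.apply([0,1,0]))
print("lamp est",o["eef_pos"]-.019*u+.012*np.array([*u[:2],0])/np.hypot(*u[:2]))
E
```

```text
t 17.6 q [-0.497  1.011  0.379  1.591 -0.559  1.678  1.528] p [0.4315 0.1663 0.0397] R [-0.4914  0.0921  0.8653  0.0356] F [ 5.3 -1.2 17.4] w 0.336
u [-0.84390392  0.1521818  -0.51445785] y [ 0.1944404   0.98048801 -0.02891702]
lamp est [0.43577038 0.16551522 0.04945386]
```

Call:
move_arm(commands="0.2 0.22 0 -0.13 0 0 0;0.2 0 0 0 0 0 0;0.45 0 0 0 0 0 0;0.7 0 0 0 0 0 0;0.7 0 0 0 0 0 0;0.7 0 0 0 0 0 0;0.7 0 0 -1.5 0 0 0;0.7 0 0 -2.5 0 0 0;0.7 0 0 -3 0 0 0;0.7 0 0 -3 0 0 0;0.7 0 0 -2 0 0 0;0.7 0 0 0 0 0 0")

```text
t: 18.6
eef_pos: [0.5353, 0.1465, 0.1026]
tool_rot: [-0.489, 0.093, 0.867, 0.035]
contact_force: [-0.9, -0.3, 0.2]
gripper_width: 0.699
```

```bash
python3 - <<'E'
from ik import *
log()
s=cam("scene");L=np.array([.4358,.1655,0]);
for z in(0,.02,.056,.059):print(z,proj(s,L+[0,0,z]))
q=proj(s,L+[0,0,.059])[0].astype(int)
# disc / metal brightness along the vertical axis; compare with the picture before
g=s[0][q[1]-14:q[1]+34:2,q[0]-16:q[0]+17:2].mean(2).astype(int);print(g)
E
```

```text
t 18.6 q [-0.398  1.034  0.37   1.303 -0.512  1.9    1.448] p [0.5353 0.1465 0.1026] R [-0.4887  0.0932  0.8667  0.0348] F [-0.9 -0.3  0.2] w 0.699
0 [[321.41334035 211.93740806]]
0.02 [[322.05760912 206.29223892]]
0.056 [[323.25370427 195.81189324]]
0.059 [[323.35556204 194.91940179]]
[[176 175 177 178 178 179 179 179 179 177 178 179 175 177 176 174 174]
 [176 176 175 175 178 178 178 178 178 182 179 180 176 178 180 176 174]
 [171 173 177 175 176 177 177 178 179 178 177 178 181 178 180 177 179]
 [170 174 174 175 174 176 175 177 177 176 178 178 178 179 178 177 178]
 [143 168 172 170 174 173 175 174 177 177 177 177 177 179 176 176 178]
 [160 152 172 173 170 171 171 173 174 174 176 176 173 174 174 172 174]
 [166 152 156 169 168 166 173 184 188 183 171 175 174 174 173 173 172]
 [165 165 146 165 148 174 197 176 177 200 171 176 175 173 166 153 145]
 [165 163 163 142 112 109 112 171 176 176 180 144 151 161 167 168 171]
 [165 164 166 164  86  50 177 173 159 174 181 172 169 171 172 173 171]
 [164 152 138 148  73  55 144 176 139 121 113 112 116  61  51  48  62]
 [163 168 169 171  74  57  39  2
[... 191 characters left out ...]
173 172 172  72  17  21  41  41  48  47  50  48  48  22   7]
 [172 170 172  91  76  61  27  22  37  44  48  49  48  49  51  17  11]
 [174 174 174  99  79  76  13   2  27  28  40  87  23  19  18  11  12]
 [173 175 173 170  76  79  67  28  13  20  59 164 138  10  11  12   7]
 [174 175 176 173  77  78  77  75  75  73 173 140 170 176 172 172 170]
 [175 173 175 174 121  76 165 164 165 168 175 172 144 174 177 178 176]
 [166 174 173 172 172 172 172 171 173 173 174 174 162 150 178 177 177]
 [ 80 166 173 172 172 171 172 173 176 174 173 176 175 154 161 176 177]
 [ 78  77 152 175 173 173 172 174 173 173 175 174 175 176 147 170 176]
 [ 79  78  74  90 174 174 174 173 174 175 176 175 174 178 174 137 175]]
```

The disc shows up at the predicted spot, so the lamp is standing. Swing the tool back to pointing down.

Call:
move_arm(commands="0.7 1.7 0 -0.5 0 -6.5 0;0.7 1.7 0 -0.5 0 -6.5 0;0.7 1.5 0 0 0 -6.5 0;0.7 0 0 0 0 -6.5 0;0.7 0 0 0 0 -6.5 0;0.7 0 0 0 0 -6.5 0;0.7 0 0 0 0 -6.5 0;0.7 0 0 0 0 -6.5 0;0.7 0 0 0 0 -6.5 0;0.7 0 0 0 0 0 0;0.7 0 0 0 0 0 0")

```text
t: 19.57
eef_pos: [0.5081, 0.1546, 0.1451]
tool_rot: [-0.008, 0.096, 0.995, -0.015]
contact_force: [0.6, -0.1, 0.3]
gripper_width: 0.7
```

```bash
python3 - <<'E'
from ik import *
log();o=bot.get_obs();C=rot(o);print("u",C.apply([0,0,1]),"x",C.apply([1,0,0]))
# correction to exactly down, tool x along stand +y (169.5 deg)
a=np.radians(169.5);x=np.array([np.cos(a),np.sin(a),0]);z=np.array([0,0,-1]);N=R.from_matrix(np.c_[x,np.cross(z,x),z])
print("turn deg",np.degrees((C.inv()*N).as_rotvec()),"then shift",100*N.inv().apply(np.array([.4358,.1655,.15])-o["eef_pos"]))
E
```

```text
t 19.57 q [-0.882  0.405  0.579  1.992 -0.263  0.85   1.219] p [0.5081 0.1546 0.1451] R [-0.008   0.0958  0.9953 -0.015 ] F [ 0.6 -0.1  0.3] w 0.7
u [-0.01875829 -0.02829145 -0.99942369] x [-0.98150266  0.19100562  0.01301499]
turn deg [-1.79335883 -0.75369317 -0.5006795 ] then shift [ 7.30270851 -0.24731298 -0.49268853]
```

Call:
move_arm(commands="1 0 0 0 -1.8 -0.8 -0.5;1 2.5 -0.25 0 0 0 0;1 2.5 0 0 0 0 0;1 2.3 0 0 0 0 0;1 0 0 0 0 0 0;1 0 0 0 0 0 0;1 0 0 0 0 0 0")

```text
t: 20.15
eef_pos: [0.4402, 0.1645, 0.1454]
tool_rot: [0.003, 0.094, 0.996, -0.0]
contact_force: [1.2, -0.2, -0.2]
gripper_width: 0.997
```

```bash
python3 - <<'E'
from ik import *
log();c=cam("wrist");np.savez("w8.npz",im=c[0],K=c[1],Rw=c[2],C=c[3])
q=proj(c,[[.4358,.1655,.059]])[0];print("pred",q)
y0=int(q[1])-60;x0=int(q[0])-60
g=cv2.resize(cv2.cvtColor(c[0][y0:y0+120,x0:x0+120],cv2.COLOR_RGB2GRAY),None,fx=4,fy=4)
h=cv2.HoughCircles(g,cv2.HOUGH_GRADIENT,1.5,50,param1=80,param2=25,minRadius=45,maxRadius=85);print(h)
if h is not None:
    p=pt(c,h[0,:1,:2]/4+[x0,y0],.059)[0];print(p,toolmove([p[0],p[1],.029]))
# head edges: line segments
l=cv2.HoughLinesP(cv2.Canny(g,60,150),1,np.pi/360,50,minLineLength=70,maxLineGap=8)
for a in l[:,0]: print(a,np.degrees(np.arctan2(a[3]-a[1],a[2]-a[0])).round(1))
cv2.imwrite("pics/w8.png",cv2.resize(g,None,fx=1.2,fy=1.2))
E
```

```text
t 20.15 q [-0.989  0.282  0.586  2.149 -0.22   0.763  1.122] p [0.4402 0.1645 0.1454] R [ 2.600e-03  9.350e-02  9.956e-01 -2.000e-04] F [ 1.2 -0.2 -0.2] w 0.997
pred [285.22924952 212.48923775]
[[[240.75 225.75  65.7 ]]]
[0.43307293 0.16599373 0.059     ] [ 0.8122786   0.0198981  11.63509953]Traceback (most recent call last):
  File "<stdin>", line 11, in <module>
TypeError: 'NoneType' object is not subscriptable
```

Call:
move_arm(commands="1 0.75 0 2 0 0.3 0;1 0 0 3 0 0 0;1 0 0 3 0 0 0;1 0 0 2.5 0 0 0;1 0 0 1 0 0 0;1 0 0 0 0 0 0;1 0 0 0 0 0 0;0.2 0 0 0 0 0 0;0.2 0 0 0 0 0 0;0.2 0 0 0 0 0 0;0.2 0 0 0 0 0 0;0.2 0 0 0 0 0 0", force=80)

```text
t: 21.2
eef_pos: [0.432, 0.1665, 0.031]
tool_rot: [0.0, 0.093, 0.996, 0.001]
contact_force: [-1.8, -1.2, 10.1]
gripper_width: 0.336
```

Call:
move_arm(commands="0.2 0 0 0 0 0 0;0.2 0 0 0 0 0 0;0.2 0 0 -2 0 0 0;0.2 0 0 -3 0 0 0;0.2 0 0 -3 0 0 0;0.2 0 0 0 0 0 0;0.2 0 0 0 0 0 0;0.2 0 0 0 0 0 0")

```text
t: 21.87
eef_pos: [0.4311, 0.1663, 0.1101]
tool_rot: [-0.0, 0.093, 0.996, 0.0]
contact_force: [-0.2, -0.0, -0.9]
gripper_width: 0.329
```

```bash
python3 - <<'E'
from ik import *
log();c=cam("wrist");g=cv2.resize(cv2.cvtColor(c[0][280:410,200:375],cv2.COLOR_RGB2GRAY),None,fx=4,fy=4)
E,C=bot.get_obs()["eef_pos"],rot(bot.get_obs())
print("pred disc",proj(c,E+C.apply([0,0,-.03])),"z",C.apply([0,0,1]))
e=cv2.findContours(cv2.inRange(g,130,255),0,2)[0]
for k in sorted(e,key=cv2.contourArea)[-3:]:
    (x,y),ax,an=cv2.fitEllipse(k);px=np.array([[x,y]])/4+[200,280];print(px,np.array(ax)/4,an,cv2.contourArea(k))
    for h in(.026,.029,.032):print("   tool mm",h,(C.inv().apply(pt(c,px,E[2]+h)-E)*1e3).round(1))
E
```

```text
t 21.87 q [-0.973  0.339  0.563  2.189 -0.286  0.683  1.174] p [0.4311 0.1663 0.1101] R [-2.000e-04  9.280e-02  9.957e-01  4.000e-04] F [-0.2 -0.  -0.9] w 0.329
pred disc [[281.92978985 328.25526325]] z [-1.27344698e-03 -4.04322607e-05 -9.99999188e-01]
[[363.15434265 267.87463665]] [20.27551079 63.14324188] 166.4777374267578 3865.0
   tool mm 0.026 [[ 21.9  28.4 -26. ]]
   tool mm 0.029 [[ 23.4  27.7 -29. ]]
   tool mm 0.032 [[ 24.9  27.  -32. ]]
[[288.45420837 329.99887848]] [48.42763138 56.75056458] 86.34738159179688 34491.0
   tool mm 0.026 [[ -3.7   2.3 -26. ]]
   tool mm 0.029 [[ -1.5   2.3 -29. ]]
   tool mm 0.032 [[  0.7   2.3 -32. ]]
[[286.70205688 380.58818817]] [ 47.78460693 106.35186768] 89.34883880615234 50878.5
   tool mm 0.026 [[-26.9   1.7 -26. ]]
   tool mm 0.029 [[-24.1   1.7 -29. ]]
   tool mm 0.032 [[-21.3   1.7 -32. ]]
```

```bash
python3 - <<'E'
from ik import *
print(toolmove([.4581,.3198,.08]))
E
```

```text
[ 0.16241206 15.6174102   2.95793663]
```

Call:
move_arm(commands="0.2 0.05 3 0 0 0 0;0.2 0.05 3.5 0 0 0 0;0.2 0.05 3.5 0 0 0 0;0.2 0 3.5 0 0 0 0;0.2 0 2.1 0 0 0 0;0.2 0 0 1 0 0 0;0.2 0 0 1 0 0 0;0.2 0 0 1 0 0 0;0.2 0 0 0 0 0 0;0.2 0 0 0 0 0 0;0.2 0 0 0 0 0 0")

```text
t: 22.83
eef_pos: [0.4592, 0.3184, 0.0802]
tool_rot: [-0.0, 0.094, 0.996, -0.0]
contact_force: [-0.2, 0.6, -0.9]
gripper_width: 0.333
```

```bash
python3 - <<'E'
from ik import *
log();print(toolmove([.4581,.3198,.066]))
E
```

```text
t 22.83 q [-1.095  0.526  0.491  1.985 -0.368  0.719  1.003] p [0.4592 0.3184 0.0802] R [-2.000e-04  9.400e-02  9.956e-01 -1.000e-04] F [-0.2  0.6 -0.9] w 0.333
[0.13546868 0.11315424 1.42234627]
```

Call:
move_arm(commands="0.2 0.13 0.11 0.5 0 0 0;0.2 0 0 0.5 0 0 0;0.2 0 0 0.2 0 0 0;0.2 0 0 0 0 0 0;0.2 0 0 0 0 0 0")

```text
t: 23.25
eef_pos: [0.4579, 0.3209, 0.0682]
tool_rot: [-0.0, 0.093, 0.996, 0.0]
contact_force: [0.2, -0.4, -1.2]
gripper_width: 0.337
```

Call:
move_arm(commands="0.2 0 0 0.25 0 0 0;0.2 0 0 0.15 0 0 0;0.2 0 0 0 0 0 0;0.2 0 0 0 0 0 0")

```text
t: 23.58
eef_pos: [0.458, 0.321, 0.0642]
tool_rot: [-0.0, 0.093, 0.996, 0.0]
contact_force: [0.2, 0.4, -0.9]
gripper_width: 0.329
```

7 mm deep with no contact force; continue down.

Call:
move_arm(commands="0.2 0 -0.05 0.25 0 0 0;0.2 0 0 0.25 0 0 0;0.2 0 0 0.15 0 0 0;0.2 0 0 0 0 0 0;0.2 0 0 0 0 0 0")

```text
t: 24.0
eef_pos: [0.4579, 0.3204, 0.0577]
tool_rot: [-0.0, 0.093, 0.996, 0.0]
contact_force: [0.5, -0.6, -1.0]
gripper_width: 0.336
```

Call:
move_arm(commands="0.2 0 0 0.25 0 0 0;0.2 0 0 0.25 0 0 0;0.2 0 0 0.1 0 0 0;0.2 0 0 0 0 0 0;0.2 0 0 0 0 0 0")

```text
t: 24.42
eef_pos: [0.4579, 0.3205, 0.0517]
tool_rot: [-0.0, 0.093, 0.996, 0.0]
contact_force: [0.3, 0.5, -1.1]
gripper_width: 0.332
```

Call:
move_arm(commands="0.2 0 0 0.2 0 0 0;0.2 0 0 0.1 0 0 0;0.2 0 0 0 0 0 0;0.2 0 0 0 0 0 0")

```text
t: 24.75
eef_pos: [0.4581, 0.3206, 0.0512]
tool_rot: [-0.001, 0.093, 0.996, 0.001]
contact_force: [-7.8, -4.2, 26.3]
gripper_width: 0.34
```

The lamp is home: 26 N contact at TCP z 0.0512, against 0.051 predicted. Release it and go to the rack.

Call:
move_arm(commands="0.2 0 0 -0.2 0 0 0;0.2 0 0 0 0 0 0;0.7 0 0 0 0 0 0;0.7 0 0 0 0 0 0;0.7 0 0 0 0 0 0;0.7 0 0 0 0 0 0;0.7 0 0 0 0 0 0;0.7 0 0 -2 0 0 0;0.7 0 0 -4 0 0 0;0.7 0 0 -4 0 0 0;0.7 0 0 -4 0 0 0;0.7 0 0 -4 0 0 0")

```text
t: 25.75
eef_pos: [0.4577, 0.3199, 0.2325]
tool_rot: [-0.0, 0.093, 0.996, -0.0]
contact_force: [0.1, -0.0, -0.2]
gripper_width: 0.697
```

```bash
python3 - <<'E'
from ik import *
log()
c=cam("wrist");np.save("w9.npy",c[0]);S=np.array([.4595,.3205])
print("pred disc if home (z .099), raw",proj(c,[*S,.099]),"if proud 10mm",proj(c,[*S,.109]))
q=proj(c,[*S,.099])[0].astype(int);y0,x0=q[1]-50,q[0]-50
g=cv2.resize(cv2.cvtColor(c[0][y0:y0+100,x0:x0+100],cv2.COLOR_RGB2GRAY),None,fx=4,fy=4)
h=cv2.HoughCircles(g,cv2.HOUGH_GRADIENT,1.5,50,param1=80,param2=20,minRadius=40,maxRadius=80);print(h)
if h is not None:
    px=h[0,:1,:2]/4+[x0,y0];print(px,pt(c,px,.099))
print(toolmove([.485,-.265,.25]))
E
```

```text
t 25.75 q [-1.21   0.319  0.609  1.868 -0.212  1.02   0.872] p [0.4577 0.3199 0.2325] R [-1.000e-04  9.340e-02  9.956e-01 -1.000e-04] F [ 0.1 -0.  -0.2] w 0.697
pred disc if home (z .099), raw [[286.59543182 201.22458563]] if proud 10mm [[286.5554703  205.07347064]]
[[[255.75 236.25  52.15]
  [216.75 336.75  69.25]]]
[[299.9375 210.0625]] [[0.46852631 0.32941008 0.099     ]]
[-13.2746825  -57.21973436  -1.43211309]
```

```bash
python3 - <<'E'
from ik import *
im=np.load("w9.npy");s=cam("scene")[0];t=cam("top")[0]
out=np.zeros((600,800,3),np.uint8)
out[:,:540]=cv2.resize(im[120:320,200:380],(540,600),interpolation=2)
out[:300,550:]=cv2.resize(s[160:220,350:400],(250,300),interpolation=2)
out[300:,550:]=cv2.resize(t[230:290,125:175],(250,300),interpolation=2)
cv2.imwrite("pics/w9.png",out[:,:,::-1])
E
```

```text
(no output)
```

View pics/w9.png

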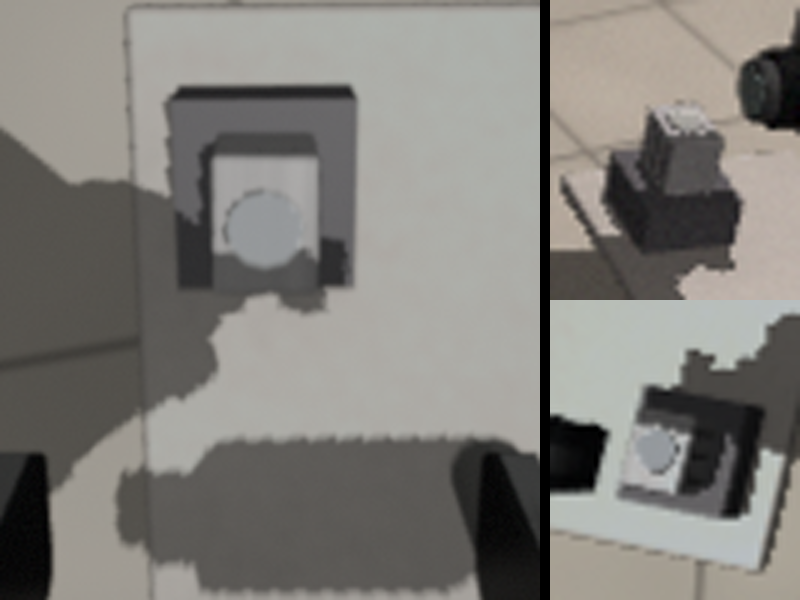

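Crop check: the lamp head sits flush on the socket block, wrist disc at (262,229), and the scene and top insets agree. That, together with the force and depth reading, says it is home. That was my last viewed picture, so I measure numerically from here. On to the rack.

Call:
move_arm(commands="0.7 -0.9 -3.8 0 0 0 0;0.7 -0.9 -3.8 0 0 0 0;0.7 -0.9 -3.8 0 0 0 0;0.7 -0.9 -3.8 0 0 0 0;0.7 -0.9 -3.8 0 0 0 0;0.7 -0.9 -3.8 0 0 0 0;0.7 -0.9 -3.8 0 0 0 0;0.7 -0.9 -3.8 0 0 0 0;0.7 -0.9 -3.8 0 0 0 0;0.7 -0.9 -3.8 0 0 0 0;0.7 -0.9 -3.8 0 0 0 0;0.7 -0.9 -3.8 0 0 0 0")

```text
t: 26.9
eef_pos: [0.4784, -0.1492, 0.2296]
tool_rot: [-0.001, 0.093, 0.996, 0.0]
contact_force: [0.9, 0.5, -0.6]
gripper_width: 0.699
```

Call:
move_arm(commands="0.7 -0.9 -3.8 0 0 0 0;0.7 -0.9 -3.8 -0.7 0 0 0;0.7 -0.7 -3.8 -0.7 0 0 0;0.7 0 0 0 0 0 0;0.7 0 0 0 0 0 0;0.7 0 0 0 0 0 0;0.7 0 0 0 0 0 0")

```text
t: 27.48
eef_pos: [0.4828, -0.2625, 0.2435]
tool_rot: [-0.001, 0.092, 0.996, 0.001]
contact_force: [-0.5, 1.3, 1.0]
gripper_width: 0.697
```

```bash
python3 - <<'E'
from ik import *
log()
def caps(n):
    c=cam(n);hsv=cv2.cvtColor(c[0],cv2.COLOR_RGB2HSV);m=cv2.inRange(hsv,(120,35,40),(160,255,255));m=cv2.morphologyEx(m,cv2.MORPH_OPEN,np.ones((2,2),np.uint8))
    print(n,"pred tall top",proj(c,[.491,-.272,.141]).round(1))
    for k in cv2.findContours(m,0,2)[0]:
        if cv2.contourArea(k)>15:
            M=cv2.moments(k);px=np.array([[M["m10"]/M["m00"],M["m01"]/M["m00"]]])
            print(" area",cv2.contourArea(k),"c",px.round(1),"box",cv2.boundingRect(k),"at .141",pt(c,px,.141).round(4),"at .128",pt(c,px,.128).round(4))
caps("wrist");caps("top")
E
```

```text
t 27.48 q [-0.291  0.34   0.856  1.883 -0.295  1.052  2.072] p [ 0.4828 -0.2625  0.2435] R [-1.000e-03  9.210e-02  9.957e-01  8.000e-04] F [-0.5  1.3  1. ] w 0.697
wrist pred tall top [[273.8 225.3]]
 area 151.5 c [[534.3 321.6]] box (525, 314, 18, 15) at .141 [[ 0.6055 -0.09    0.141 ]] at .128 [[ 0.6162 -0.0817  0.128 ]]
 area 409.0 c [[391.9 225.1]] box (380, 213, 25, 25) at .141 [[ 0.5061 -0.1903  0.141 ]] at .128 [[ 0.5116 -0.1873  0.128 ]]
 area 382.0 c [[333.7 216.3]] box (324, 204, 21, 25) at .141 [[ 0.4921 -0.2296  0.141 ]] at .128 [[ 0.4968 -0.2287  0.128 ]]
 area 947.0 c [[272.8 223.1]] box (257, 204, 32, 39) at .141 [[ 0.4892 -0.2724  0.141 ]] at .128 [[ 0.4938 -0.2738  0.128 ]]
 area 402.0 c [[214.8 198.7]] box (203, 187, 24, 25) at .141 [[ 0.4645 -0.3081  0.141 ]] at .128 [[ 0.4677 -0.3114  0.128 ]]
top pred tall top [[390.9 248.9]]
 area 33.0 c [[369.1 243.1]] box (366, 240, 7, 7) at .141 [[ 0.5037 -0.2222  0.141 ]] at .128 [[ 0.5047 -0.2246  0.128 ]]
 area 33.5 c [[349.5 236.1]] box (346, 233, 8, 7) at .141 [[ 0.5192 -0.1774  0.141 ]] at .128 [[ 0.5204 -0.1792  0.128 ]]
 area 30.5 c [[282.  171.5]] box (279, 168, 7, 8) at .141 [[ 0.6715 -0.0185  0.141 ]] at .128 [[ 0.6749 -0.0181  0.128 ]]
```

Call:
move_arm(commands="0.7 -0.95 -0.9 2 0 0 0;0.7 0 0 3.5 0 0 0;0.7 0 0 3.5 0 0 0;0.7 0 0 3 0 0 0;0.7 0 0 1.1 0 0 0;0.7 0 0 0 0 0 0;0.7 0 0 0 0 0 0;0.7 0 0 0 0 0 0")

```text
t: 28.25
eef_pos: [0.4918, -0.2754, 0.1154]
tool_rot: [0.001, 0.093, 0.996, -0.0]
contact_force: [0.2, 0.6, 1.0]
gripper_width: 0.699
```

```bash
python3 - <<'E'
from ik import *
log();print(toolmove([.491,-.273,.112]))
E
```

```text
t 28.25 q [-0.145  0.532  0.725  1.965 -0.48   0.818  2.232] p [ 0.4918 -0.2754  0.1154] R [ 1.300e-03  9.290e-02  9.957e-01 -2.000e-04] F [0.2 0.6 1. ] w 0.699
[0.12286734 0.21921128 0.33842651]
```

Call:
move_arm(commands="0.7 0.1 0.2 0.3 0 0 0;0.7 0 0 0 0 0 0;0.1 0 0 0 0 0 0;0.1 0 0 0 0 0 0;0.1 0 0 0 0 0 0;0.1 0 0 0 0 0 0;0.1 0 0 0 0 0 0;0.1 0 0 0 0 0 0;0.1 0 0 0 0 0 0;0.1 0 0 0 0 0 0", force=40)

```text
t: 29.08
eef_pos: [0.4902, -0.2732, 0.111]
tool_rot: [0.0, 0.093, 0.996, -0.0]
contact_force: [-0.4, 0.2, 4.7]
gripper_width: 0.258
```

Call:
move_arm(commands="0.1 0 0 -0.5 0 0 0;0.1 0 0 -1.5 0 0 0;0.1 0 0 -2.5 0 0 0;0.1 0 0 -3 0 0 0;0.1 0 0 -3 0 0 0;0.1 0 0 -2 0 0 0;0.1 0 0 0 0 0 0;0.1 0 0 0 0 0 0;0.1 0 0 0 0 0 0")

```text
t: 29.83
eef_pos: [0.4894, -0.272, 0.2347]
tool_rot: [-0.001, 0.093, 0.996, 0.001]
contact_force: [-0.2, -0.6, -0.6]
gripper_width: 0.26
```

```bash
python3 - <<'E'
from ik import *
log();o=bot.get_obs();C=rot(o)
ey=np.array([np.cos(np.radians(169.4)),np.sin(np.radians(169.4)),0]);ex=np.array([ey[1],-ey[0],0])
Sk=np.array([.4595,.320,0]);O=Sk+.03*ex-.11*ey;V=O-.17*ex+[0,0,.17];print("origin",O,"V",V)
a=np.radians(30);tz=ey*np.sin(a)+np.array([0,0,np.cos(a)])
h=.006+0; gp=o["eef_pos"][2]
# at grasp TCP z was ~.112 -> TCP is .106 from the tube bottom; middle is .065
T=V+.041*tz;xt=np.cross(ex,-tz);N=R.from_matrix(np.c_[xt,ex,-tz]);print("TCP target",T,"x",xt,"det",np.linalg.det(N.as_matrix()))
print("turn",np.degrees((C.inv()*N).as_rotvec()))
print("ik",ik(T,N,np.array(bot.get_obs()["q"])),ik(T,N,np.array([-1.2,.4,.5,2,.4,.5,0])))
c=cam("top");print(proj(c,[o["eef_pos"]]))
E
```

```text
t 29.83 q [-0.263  0.373  0.85   1.87  -0.323  1.044  2.103] p [ 0.4894 -0.272   0.2347] R [-8.000e-04  9.290e-02  9.957e-01  7.000e-04] F [-0.2 -0.6 -0.6] w 0.26
origin [0.57314143 0.32925341 0.        ] V [0.5418697 0.1621544 0.17     ]
TCP target [0.52171952 0.16592541 0.20550704] x [-0.85124698  0.15930654 -0.5       ] det 1.0
turn [  0.05236415 -30.09414489  -0.08033974]
ik (array([-1.76259688,  0.48430815,  1.43999929,  2.27433519, -0.49236149,
        0.38540997,  1.35646888]), np.float64(1.4106579360184668e-06)) (array([-1.15270805,  0.13600702,  0.55369319,  2.25327231,  0.67059717,
        0.4889235 ,  0.21530383]), np.float64(1.1309753594063168e-07))
[[401.83766976 246.75678214]]
```

Call:
move_arm(commands="0.1 0.2 2 0 0 0 0;0.1 0.4 3.5 0 0 0 0;0.1 0.4 3.5 0 0 0 0;0.1 0.4 3.5 0 0 0 0;0.1 0.4 3.5 0 0 0 0;0.1 0.4 3.5 0 0 0 0;0.1 0.4 3.5 0 0 0 0;0.1 0.4 3.5 0 0 0 0;0.1 0.4 3.5 0 0 0 0;0.1 0.4 3.5 0 0 0 0;0.1 0.4 3.5 0 0 0 0;0.1 0.4 3 0 0 0 0")

```text
t: 30.88
eef_pos: [0.5179, 0.1314, 0.2344]
tool_rot: [-0.001, 0.092, 0.996, -0.0]
contact_force: [0.9, 0.4, 0.2]
gripper_width: 0.259
```

Call:
move_arm(commands="0.1 0 1 0 0 -3 0;0.1 0 1 0 0 -5.5 0;0.1 0 0.5 0 0 -5.5 0;0.1 0 0 0 0 -5.5 0;0.1 0 0 0 0 -5.5 0;0.1 0 0 0 0 -5 0;0.1 0 0 0 0 0 0;0.1 0 0 0 0 0 0;0.1 0 0 0 0 0 0")

```text
t: 31.63
eef_pos: [0.5239, 0.1519, 0.2358]
tool_rot: [0.242, 0.091, 0.966, -0.025]
contact_force: [0.1, 0.1, 0.7]
gripper_width: 0.261
```

```bash
cat > fin.py <<'E'
from ik import *
log();o=bot.get_obs();C=rot(o);E=o["eef_pos"]
ey=np.array([np.cos(np.radians(169.4)),np.sin(np.radians(169.4)),0]);ex=np.array([ey[1],-ey[0],0])
O=np.array([.4595,.320,0])+.03*ex-.11*ey;V=O-.17*ex+[0,0,.17]
tz=-C.apply([0,0,1]);print("tube z: lean",np.degrees(np.arccos(tz[2])).round(1),"to x",np.degrees(np.arccos(tz@ex)).round(1),"cap side",(tz@ey).round(2))
M=E-.04*tz;print("middle err mm (stand x,y,z)",[round(1e3*float((M-V)@k),1) for k in(ex,ey,[0,0,1])])
print("shift cm",(100*C.inv().apply(V-M)).round(2))
E
python3 fin.py
```

```text
t 31.63 q [-1.509  0.093  0.982  2.223  0.49   0.548  0.459] p [0.5239 0.1519 0.2358] R [ 0.2423  0.0913  0.9656 -0.0252] F [0.1 0.1 0.7] w 0.261
tube z: lean 28.2 to x 89.6 cap side 0.47
middle err mm (stand x,y,z) [-13.6, -3.1, 30.5]
shift cm [1.72 1.37 2.54]
```

Call:
move_arm(commands="0.1 0.6 0.5 0.8 0 0 0;0.1 0.6 0.5 0.9 0 0 0;0.1 0.5 0.4 0.8 0 0 0;0.1 0 0 0 0 0 0;0.1 0 0 0 0 0 0;0.1 0 0 0 0 0 0;0.1 0 0 0 0 0 0;0.1 0 0 0 0 0 0")

```text
t: 32.3
eef_pos: [0.5238, 0.1658, 0.2062]
tool_rot: [0.243, 0.092, 0.965, -0.025]
contact_force: [0.3, -0.4, -0.4]
gripper_width: 0.255
```

```bash
cat >> fin.py <<'E'
# check the tube and the lens in the images: purple cap and predicted cap/lens pixels
for n in("scene","top"):
    c=cam(n);hsv=cv2.cvtColor(c[0],cv2.COLOR_RGB2HSV);m=cv2.inRange(hsv,(120,30,40),(165,255,255))
    print(n,"pred cap",proj(c,M+.057*tz).round(1),"middle",proj(c,M).round(1),"bottom",proj(c,M-.065*tz).round(1),"lamp disc",proj(c,[.4595,.32,.099]).round(1))
    for k in cv2.findContours(m,0,2)[0]:
        if cv2.contourArea(k)>12: print("  blob",cv2.contourArea(k),cv2.boundingRect(k))
    cv2.imwrite(f"pics/fin_{n}.png",c[0][:,:,::-1])
E
python3 fin.py
```

```text
t 32.3 q [-1.466  0.191  0.947  2.243  0.414  0.45   0.481] p [0.5238 0.1658 0.2062] R [ 0.2434  0.092   0.9653 -0.0247] F [ 0.3 -0.4 -0.4] w 0.255
tube z: lean 28.3 to x 89.7 cap side 0.47
middle err mm (stand x,y,z) [-0.0, -0.5, 1.0]
shift cm [0.09 0.   0.07]
scene pred cap [[345.9 156.8]] middle [[346.8 180.9]] bottom [[347.8 207.9]] lamp disc [[378.7 176.8]]
  blob 70.0 (299, 292, 12, 11)
  blob 59.0 (201, 230, 9, 11)
  blob 63.0 (179, 230, 8, 12)
  blob 65.0 (133, 230, 10, 12)
  blob 82.0 (343, 151, 9, 12)
top pred cap [[193.3 231.9]] middle [[201.5 222.6]] bottom [[209.9 213.4]] lamp disc [[142.2 259.4]]
  blob 40.0 (404, 253, 9, 8)
  blob 36.0 (364, 239, 9, 7)
  blob 34.5 (345, 232, 8, 7)
  blob 91.0 (187, 225, 13, 12)
  blob 32.5 (278, 167, 8, 8)
```

The tube images agree with the pose: the cap is within 2 px of prediction in both views. My "lamp disc" prediction used z 0.099 by mistake; home is 0.02 + 0.059 = 0.079, so I'll redo that check before handing in.

```bash
python3 - <<'E'
from ik import *
# disc seen in the last viewed composite, top (146.6,260) and scene (377.6,184.4): intersect rays
A=[];b=[]
for n,uv in(("top",[146.6,260.]),("scene",[377.6,184.4])):
    c=cam(n);d=pt(c,[uv],0)[0]-c[3];d/=np.linalg.norm(d);Pm=np.eye(3)-np.outer(d,d);A.append(Pm);b.append(Pm@c[3]);print(n,"pred home disc",proj(c,[.4595,.32,.079]).round(1))
print("disc xyz",np.linalg.lstsq(np.vstack(A),np.concatenate(b),rcond=None)[0].round(4))
o=bot.get_obs();print(np.abs(o["joint_vel"]).max(),o["contact_force"],o["gripper_width"],o["t"])
print(bot.hand_in())
E
```

```text
top pred home disc [[145.2 259.7]]
scene pred home disc [[377.4 182.9]]
disc xyz [0.4596 0.3199 0.0736]
0.0035009715571617463 [-0.99194173  0.04412022 -0.84373103] 0.26162408548987254 32.5
the job is handed in; nothing more can be done
None
```

The job is handed in at 32.5 s. My last checks say the lamp is home and released, and the tall tube is held at the view point. The hand-in reported no verdict.

**How it went:**
- **First lamp try:** it failed. A stray downward row of mine made the lamp slip in the fingers. It then jammed at the socket and toppled onto the foot plate when I let go.
- **Recovery:** I picked the lamp up from under the camera housing and stood it upright on the open table. I then regripped it and plugged it in.
- **Tube:** I lifted it from the rack by its cap and carried it to the view point, leaning.

**Last checks:**
- **Lamp:** the plug slid freely for about 20 mm and met firm contact (26 N) at the height predicted for home. The top and scene views put its disc within 1 mm of the socket sideways. They put its height at 74 mm against 79 mm expected, 5 mm lower than it can physically sit and so probably image error.
- **Tube:** from the arm pose, the middle is about 1 mm from the estimated view point. The lean is 28.3°, it is square to the lens axis within 0.4°, and the cap is on the socket side. The cap shows within 2 pixels of where it should in both views. The arm was still, the wrist force was near 1 N, and the grip was holding the cap.
- **View point estimate:** the stand pose behind it is good to a few mm.
- **Other objects:** the three short tubes in the rack and the lying tube showed in the final views where they were. I did not check the pen, bottles or beaker individually after the move.

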